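# Home the carousel and queue the sample pucks

## Task

First turn the sampler's carousel slowly by its crank knob and leave it standing with the rim's very highest spot on the gauge's plunger, so that the red needle stays at the largest reading it ever reaches (a smaller rise elsewhere on the rim is a false one). Then slide every sample puck in at the open mouth of the guide lane and round the bend, until all of them stand closed up in a row against the orange end stop. Last, swing the sprung lever fully to its stop and let it spring back; do not touch the gauge, and leave the other things on the bench alone.

Things in the scene. Friction and masses are not known exactly. Their poses are not given: they have to be found in the camera images.
- stand: fixed white carousel stand, may be turned on the bench. Origin on the bench under the carousel's upright axis; its x axis points from the axis to the dial gauge. The carousel turns endlessly either way, needs about 0.1 N m and stays where it is left.
- carousel_axis (a point): top centre of the carousel: white disc 140 mm across, top 53 mm above the bench, blue caps on it, with an aluminium rim about 160 mm across (32 to 48 mm up). The rim has one highest spot (6 mm proud, smooth, about 1.1 rad of the turn wide) and one lower false rise (3 mm proud); where they lie relative to the crank knob differs from start to start.
- knob_grip (a point): yellow crank knob standing on the carousel, 17 mm diameter, free to spin on its own pin, 50 mm from the carousel's axis, 60 to 96 mm above the bench; the point is on its axis, 82 mm above the bench. Grip it from above and lead it round the axis in a circle to turn the carousel.
- gauge: dial gauge fixed on the stand, its brass plunger resting on the carousel's rim: dark round case 90 mm across, 170 mm from the carousel's axis, with a white face upwards 57 mm above the bench and a red needle. Not to be touched. Origin 30 mm above the bench on the dial's axis.
- needle (a joint): angle of the red needle on the dial, rad, clockwise from above: 0 (pointing at the carousel) on the plain rim, growing in proportion as the rim pushes the plunger (0.44 rad per mm); about 1.1 at the top of the false rise and about 2.4 at the top of the highest spot.
- lane: fixed aluminium guide lane, its floor the bench itself. Origin on the bench at the centre of its open mouth; from there it runs 30 mm along its own +x, bends a quarter turn towards its -y, then runs straight along -y to an orange end stop. Inside width 46 mm, walls 6 mm thick, 18 mm high. Before the mouth two orange cheeks flare out to x = -22 mm, 80 mm apart at the tips.
- lane_bend (a point): centre of the lane's bend, on the bench (lane frame x 30, y -65 mm); the lane's centre line turns round it at 65 mm radius. All along the lane inward lips (underside 14 mm up) leave a 30 mm slot open on top, so a puck enters only at the mouth and cannot be lifted out.
- lane_stop (a point): foot of the orange end stop's face, centre of the lane, on the bench (lane frame x 95, y -245 mm).
- lever (a joint): sprung lever arm on a blue box, rad: 0 at rest (arm along the box's own -x), growing counter-clockwise seen from above to its stop at 1.15; the spring (0.04 N m at rest, 0.18 N m at the stop) swings it back when let go.
- lever_pin (a point): red upright pin on the lever's end, 15 mm diameter, from 54 to 96 mm above the bench, 70 mm from the lever's pivot; the point is on its axis, 84 mm above the bench.
- lever_base: blue box 75 x 75 x 42 mm, fixed, carrying the lever. Origin on the bench under the lever's pivot.
- puck_a: loose sample puck (may be absent), 140 g: grey weighted foot 42 mm diameter and 12 mm high, white neck 22 mm diameter to 40 mm, clear tube 16 mm diameter, blue cap 21 mm diameter from 60 to 80 mm high. Origin under the foot's centre, z up.
- puck_b: loose sample puck (may be absent), 140 g: grey weighted foot 42 mm diameter and 12 mm high, white neck 22 mm diameter to 40 mm, clear tube 16 mm diameter, green cap 21 mm diameter from 60 to 80 mm high. Origin under the foot's centre, z up.
- puck_c: loose sample puck (may be absent), 140 g: grey weighted foot 42 mm diameter and 12 mm high, white neck 22 mm diameter to 40 mm, clear tube 16 mm diameter, yellow cap 21 mm diameter from 60 to 80 mm high. Origin under the foot's centre, z up.
- puck_d: loose sample puck (may be absent), 140 g: grey weighted foot 42 mm diameter and 12 mm high, white neck 22 mm diameter to 40 mm, clear tube 16 mm diameter, red cap 21 mm diameter from 60 to 80 mm high. Origin under the foot's centre, z up.
- reagent_a: bystander, to be left alone: white reagent jar, 56 mm diameter, 100 mm high; origin under its centre
- reagent_b: bystander, to be left alone: white reagent bottle, 68 mm diameter, 130 mm high; origin under its centre
- reagent_c: bystander, to be left alone: amber reagent bottle, 68 mm diameter, 130 mm high; origin under its centre
- beaker: bystander, to be left alone: glass beaker, 66 mm diameter, 55 mm high; origin under its centre
- tip_box: bystander, to be left alone: blue open tip box 85 x 125 x 50 mm; origin under its centre
- pipette: bystander, to be left alone: white hand pipette lying along its x, 210 mm long, 28 mm high; origin under its centre
- timer: bystander, to be left alone: yellow bench timer 70 x 55 x 22 mm; origin under its centre
There are look-alikes about, which are no part of the job. Leave any purple look-alike of the puck_a alone. What is shaped like the puck_c but pink is not meant.

How it is judged:
By the outcome, as a careful person would: the job done as asked, in the order asked, and still so for the second after the job is handed in, with the robot touching nothing.
Of puck_a, puck_b, puck_c, puck_d only 2 to 4 are there at a start; the rules pass over those that are not, and their reading is None.
At some moment in a run one of puck_a, puck_b, puck_c, puck_d may be knocked a few centimetres aside while the robot is not near it.
Once in a run the grip may slacken for a moment while it holds something.
It also fails if it takes over 210 s, if anything falls off the work surface, if the arm or the gripper's body presses on something with over 40 N, if the wrist force passes 120 N, or if a joint passes its speed limit or range.

## Robot

A 6-joint arm with a two-finger parallel gripper is mounted at the origin on the work surface. World frame = base frame: x ahead of the robot, y to its left, z up, the work surface at z = 0. Lengths are in m, angles in rad, forces in N, time in s.
With the tool pointing down it reaches from about 0.375 to 0.975 m from the base axis. Payload 3.8 kg.
Tool frame: the origin (TCP) lies between the finger pads; the fingertips stand bot.tip_extent ahead of it and the grasp point (between the pads) lies 6 mm ahead of it (bot.tip_extent is the distance from the TCP to the fingertips, in m); z points along the fingers, y is the line along which they close (so a half turn about z gives the same grasp; the last joint's range is limited). The gripper opens to 85 mm and grips with 20 to 120 N. Pads are 22 mm wide; open, the fingers measure 114 mm over their backs; the gripper's body (76 mm by 85 mm) begins 54 mm behind the grasp point. The pads swing forward as they close: fully open they stand 13 mm farther back than shut.
Start: joints at [-1.271, 0.264, 1.604, -0, 1.274, -0.037], TCP at [0.223, -0.637, 0.256] pointing down, gripper open.
Joint ranges: [-2.63, 2.63], [-0.94, 2.18], [0.31, 2.57], [-1.31, 4.45], [0, 2.66], [-2.55, 2.55]. Speed limits (rad/s): [2.57, 2.57, 3.14, 3.14, 3.14, 3.14].

## Interface

Orientations are given as a 3x3 rotation matrix whose columns are the frame's x, y, z axes.
In Python, from plant import bot gives the robot as it stands.
- The arm moves only by the tool move_arm, never from a script. Its argument "commands" is a list of rows, each a list of 3 entries, a list of its own where there are three numbers: the shift along the tool's x, y, z in mm, then the turn, a rotation vector about the tool's x, y, z in rad, then the closure, from 0 (fully open) to 1 (shut). In form: [[[x, y, z], [wx, wy, wz], gripper], ...]. A call has 1 to 10 rows; each row shifts and turns the commanded pose from where the row before left it, along the tool's axes as they then stand; what a row does not reach is not made up. A row lasts 1/12 s, in which the tool goes at most 41.7 mm and 7.16 degrees, less where a joint would pass 70% of its speed; a pose out of reach is approached as far as the arm can. A call with a gripper value outside its range is refused whole. The fingers move at their own pace and stop on an object; "force" is the grip in N (left out, the last holds). Time passes only in rows, so rows that do not move let the fingers close. It gives the time, the measured TCP pose, the force, the opening and the grip force at its end, in the units of the state.
- bot.get_state(): the state, without advancing time (a new reading comes with each control period).
- bot.capture(name): name is "scene" or "side" or "wrist"; returns (picture, depth): 480x640x3 uint8, red, green, blue; 480x640 float32, m along the optical axis (not along the pixel's ray), 0 where there is no reading.
- bot.calibration(name): a dict with "vertical_fov" (degrees; the focal length in pixels is half the picture's height over the tangent of half this angle, whatever the lens; pixels are square), "cx", "cy" (the principal point, pixels), "pose" (4x4, takes a point from camera to world coordinates); the wrist camera has in their place "T_tool_cam" (4x4, takes a point from camera to tool coordinates, whose origin is the TCP and whose axes are the flange's). Camera axes: x right, y up, looking along -z (the intrinsics and any distortion apply to the point x, -y, -z); pixel columns grow to the right and rows downward; lengths in m; the calibration is good to about 2 mm. The wrist camera is an equidistant fisheye: a pixel r from the principal point sees the ray r / f radians off the axis. A picture is of the moment at which its call begins: read the wrist's pose just before it. calibration takes no time and is no camera call.
- bot.close_job(): hands the job in; it is judged then, once.
The state is a dict: "time_s": time; "qpos": joint angles; "joint_velocities": joint speeds; "joint_torque": joint torques, N m; "tool_pos": TCP position; "eef_rot": TCP orientation; "force": force on the tool from outside, world axes, zero at the start; "torque": the same for the moment, N m; "opening": finger opening in m; "finger_force": force on a finger pad.
Only numpy, scipy, OpenCV 4.12 (cv2) and the standard library are available. Lean on these libraries where they do the work, as an engineer would, in place of code of your own. Each camera call takes 0.05 s, during which the arm holds its last target. There are 200 camera calls.

## Working session

There is one attempt and no reset: what is moved stays moved. The work goes in short steps, Python scripts to look and compute and a tool call to move; the robot and the scene stay as the last step left them, time stands still between calls to the robot, and variables do not carry over. Pictures are saved under pics/ and viewed, at most 14 in all, crops included, and the job is handed in when it is done.

Besides the shell and the picture viewer there is one more tool, called by a JSON object that holds its "fn" and its "kwargs". move_arm: Moves the arm, as the interface text tells. Its arguments: {"type":"object","properties":{"commands":{"type":"array"},"force":{"type":"number"}},"required":["commands"]}

```bash
mkdir -p pics; ls
cat > h.py <<'E'
import numpy as np, cv2
from plant import bot
def cap(n,name):
    im,d=bot.capture(n); cv2.imwrite(f'pics/{name}.png',im[:,:,::-1]); np.save(f'pics/{name}.npy',d); return im,d
def px(n,u,v,z=None,depth=None,S=None):
    "world point of pixel, by depth or plane z=const"
    c=bot.calibration(n); f=240/np.tan(np.radians(c['vertical_fov'])/2)
    x,y=u-c['cx'],v-c['cy']
    if n=='wrist':
        r=np.hypot(x,y)+1e-9; t=r/f; ray=np.array([np.sin(t)*x/r,-np.sin(t)*y/r,-np.cos(t)])
        S=S or bot.get_state(); W=np.eye(4); W[:3,:3]=S['eef_rot']; W[:3,3]=S['tool_pos']; T=W@np.array(c['T_tool_cam'])
    else:
        ray=np.array([x/f,-y/f,-1]); T=np.array(c['pose'])
    o=T[:3,3]; d=T[:3,:3]@ray
    if z is not None: return o+d*(z-o[2])/d[2]
    return o+d*depth/(-ray[2])
E
python3 - <<'E'
from h import *
for n in('scene','side','wrist'):
    cap(n,n+'0'); c=bot.calibration(n); print(n,c)
s=bot.get_state(); print(s['eef_rot'],bot.tip_extent,s['time_s'])
a=cv2.imread('pics/scene0.png');b=cv2.imread('pics/side0.png')
E
```

```text
pics
scene {'vertical_fov': 42.85560806814791, 'cx': 319.3005492063979, 'cy': 236.5963795174555, 'pose': array([[ 8.66592606e-01, -3.74301695e-01,  3.30023479e-01,
         1.10210475e+00],
       [ 4.99015941e-01,  6.49232773e-01, -5.74003395e-01,
        -8.23329470e-01],
       [ 5.88384993e-04,  6.62114074e-01,  7.49402833e-01,
         1.23322549e+00],
       [ 0.00000000e+00,  0.00000000e+00,  0.00000000e+00,
         1.00000000e+00]])}
side {'vertical_fov': 49.318482269680565, 'cx': 320.9430108503287, 'cy': 227.88976522222845, 'pose': array([[-0.9024832 ,  0.22175899, -0.36925197,  0.10837394],
       [-0.43014105, -0.50864094,  0.74583046,  1.02975237],
       [-0.02242206,  0.83192989,  0.55442755,  0.83292953],
       [ 0.        ,  0.        ,  0.        ,  1.        ]])}
wrist {'vertical_fov': 65.70646984690485, 'cx': 319.4434557594761, 'cy': 235.7438021396733, 'T_tool_cam': array([[-1.88178227e-04,  9.60882083e-01,  2.76957736e-01,
         7.03626896e-02],
       [ 9.99999508e-01,  4.50455589e-04, -8.83371498e-04,
         1.25146439e-03],
       [-9.73573005e-04,  2.76957434e-01, -9.60881695e-01,
        -1.17636684e-01],
       [ 0.00000000e+00,  0.00000000e+00,  0.00000000e+00,
         1.00000000e+00]])}
[[ 9.43822750e-01  3.30451726e-01 -5.23638656e-04]
 [ 3.30452132e-01 -9.43821193e-01  1.71566809e-03]
 [ 7.27242194e-05 -1.79232408e-03 -9.99998391e-01]] 0.025 0.15
```

View pics/scene0.png

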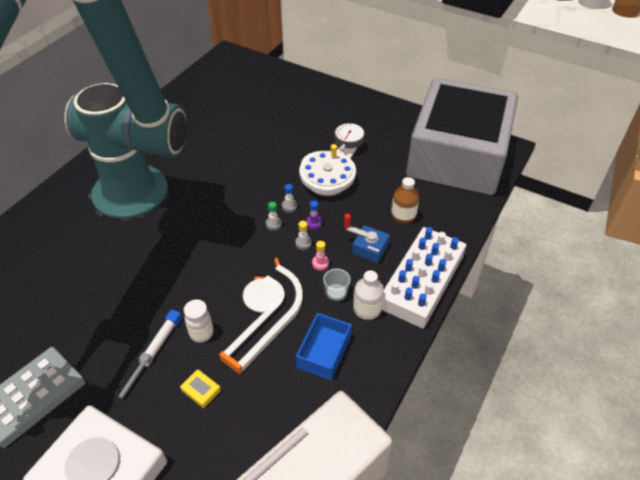

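View pics/side0.png

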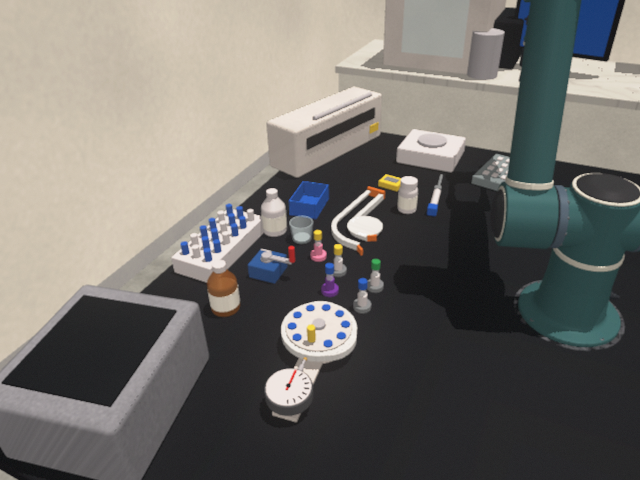

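Scene view: blue puck (289,197), green (273,215), yellow (303,235) with grey feet. Purple one (314,215) and pink one (320,255) are look-alikes. Carousel (328,168), knob (334,152), gauge (349,135), lever pin (347,220), lane mouth near (265,280). No red-capped puck is visible. Next I enlarge the crop.

Run:
```python
import cv2
a=cv2.imread('pics/scene0.png');cv2.imwrite('pics/c1.png',cv2.resize(a[120:380,210:410],None,fx=3,fy=3,interpolation=2)[:600*2][:, :])
i=cv2.imread('pics/c1.png');print(i.shape)
cv2.imwrite('pics/c1.png',cv2.resize(a[120:270,250:410],None,fx=4,fy=4,interpolation=2))
cv2.imwrite('pics/c2.png',cv2.resize(a[240:380,210:350],None,fx=4.2,fy=4.2,interpolation=2))
```

```text
(780, 600, 3)
```

View pics/c1.png

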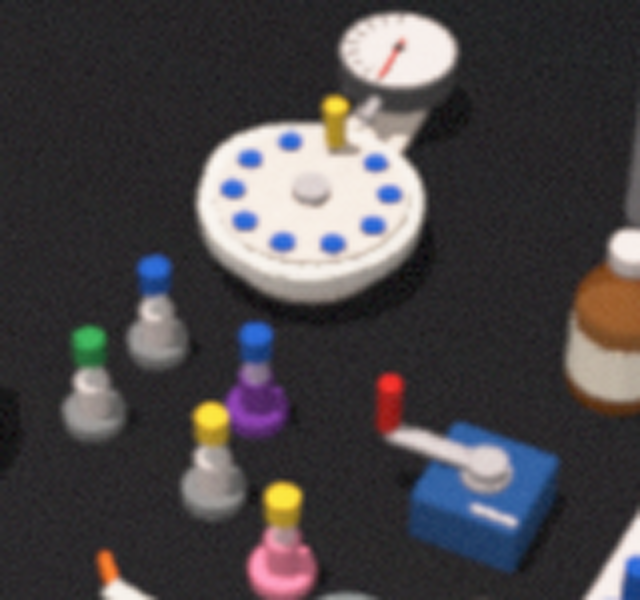

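View pics/c2.png

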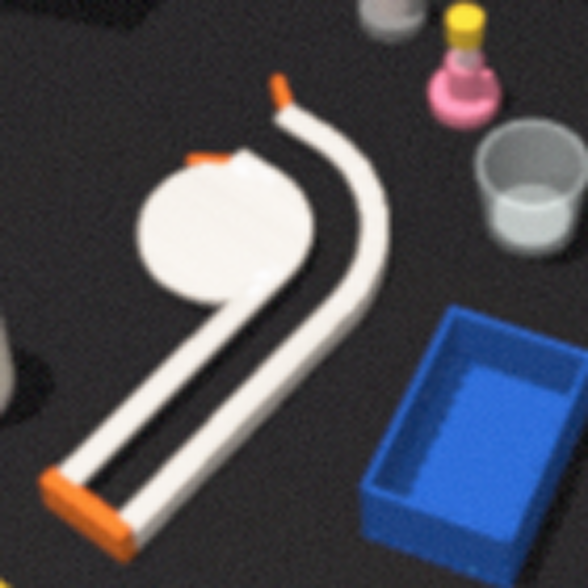

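The crops confirm it: blue, green and yellow pucks have grey feet, and the purple-footed and pink-footed ones are excluded. Needle is near 0. Next I compute positions from the pixels.

Run:
```python
from h import *
def c1(u,v,z): return (px('scene',250+u/4,120+v/4,z)*1e3).round(1)
def c2(u,v,z): return (px('scene',210+u/4.2,240+v/4.2,z)*1e3).round(1)
for n,u,v,z in [('boss',311,183,.058),('knob',335,103,.096),('blue',155,263,.08),('green',90,335,.08),('yel',211,411,.08),('purp',257,331,.08),('pink',283,491,.08),('pin',390,381,.096),('piv',488,458,.058),('gauge',399,47,.057),('discL',203,185,.05),('discR',422,195,.05)]: print(n,c1(u,v,z))
for n,u,v,z in [('bend',225,228,.018),('dl',137,230,.018),('dr',313,228,.018),('dt',225,160,.018),('stopTL',45,474,.018),('stopTR',132,540,.018),('inwallend',66,474,.018),('outwallend',136,528,.018),('mouthOut',285,115,.018),('tipOut',278,78,.018),('mouthIn',240,155,.018),('tipIn',190,158,.018)]: print(n,c2(u,v,z))
```

```text
boss [470.7 322.9  58. ]
knob [464.3 368.4  96. ]
blue [430.4 178.2  80. ]
green [429.4  98.6  80. ]
yel [533.8  79.9  80. ]
purp [523.  156.9  80. ]
pink [607.6  44.   80. ]
pin [627.4 147.   96. ]
piv [698.4 150.8  58. ]
gauge [452.7 490.3  57. ]
discL [400.2 290.1  50. ]
discR [541.5 359.3  50. ]
bend [ 542.8 -123.9   18. ]
dl [ 499.2 -150.7   18. ]
dr [587.2 -98.3  18. ]
dt [515.3 -82.2  18. ]
stopTL [ 548.8 -309.5   18. ]
stopTR [ 612.4 -319.    18. ]
inwallend [ 558.6 -303.8   18. ]
outwallend [ 610.2 -312.    18. ]
mouthOut [527.8 -35.5  18. ]
tipOut [508.6 -13.2  18. ]
mouthIn [521.  -74.6  18. ]
tipIn [496.4 -91.4  18. ]
```

{"fn": "move_arm", "kwargs": {"commands": [[[0,0,-10],[0,0,0.1122],0],[[0,0,-10],[0,0,0.1122],0],[[0,0,-10],[0,0,0.1122],0],[[20,-32,-4],[0,0,0],0],[[20,-32,-4],[0,0,0],0],[[20,-32,-4],[0,0,0],0],[[20,-32,-4],[0,0,0],0],[[20,-32,-4],[0,0,0],0],[[20,-32,-4],[0,0,0],0],[[20,-32,-4],[0,0,0],0]]}}

```text
time_s: 0.98
tool_pos: [0.3634, -0.4112, 0.3141]
eef_rot: [[1.0, -0.0, -0.0], [-0.0, -1.0, 0.0], [-0.0, -0.0, -1.0]]
force: [0.5, 0.3, 0.7]
opening: 0.0854
finger_force: 0.0
```

{"fn": "move_arm", "kwargs": {"commands": [[[20,-32,-2],[0,0,0],0],[[20,-32,0],[0,0,0],0],[[20,-32,0],[0,0,0],0],[[20,-32,0],[0,0,0],0],[[20,-32,0],[0,0,0],0],[[20,-32,0],[0,0,0],0],[[10,-35,0],[0,0,0],0],[[5,-35,0],[0,0,0],0],[[0,-35,0],[0,0,0],0],[[0,-35,0],[0,0,0],0]]}}

```text
time_s: 1.82
tool_pos: [0.4978, -0.0792, 0.3159]
eef_rot: [[1.0, 0.0, -0.001], [0.0, -1.0, 0.0], [-0.001, -0.0, -1.0]]
force: [1.1, -0.1, -0.1]
opening: 0.0849
finger_force: 0.0
```

{"fn": "move_arm", "kwargs": {"commands": [[[0,-35,0],[0,0,0],0],[[0,-35,0],[0,0,0],0],[[0,-35,0],[0,0,0],0],[[0,-35,0],[0,0,0],0],[[0,-35,0],[0,0,0],0],[[0,-35,0],[0,0,0],0],[[0,-35,0],[0,0,0],0],[[0,-35,0],[0,0,0],0],[[0,-35,0],[0,0,0],0],[[0,-20,0],[0,0,0],0]]}}

```text
time_s: 2.65
tool_pos: [0.4972, 0.2572, 0.3159]
eef_rot: [[1.0, 0.002, -0.001], [0.002, -1.0, 0.001], [-0.001, -0.001, -1.0]]
force: [0.5, -0.4, 0.7]
opening: 0.0854
finger_force: 0.0
```

Run:
```python
from h import *
import json
s=bot.get_state(); print(s['tool_pos'],s['eef_rot']); cap('wrist','w1')
np.savez('pics/w1s.npz',p=s['tool_pos'],R=s['eef_rot'])
```

```text
[0.49718198 0.25720815 0.31590252] [[ 9.99997437e-01  2.18187097e-03 -6.04476380e-04]
 [ 2.18255193e-03 -9.99996982e-01  1.12816376e-03]
 [-6.02013048e-04 -1.12948017e-03 -9.99999181e-01]]
```

View pics/w1.png

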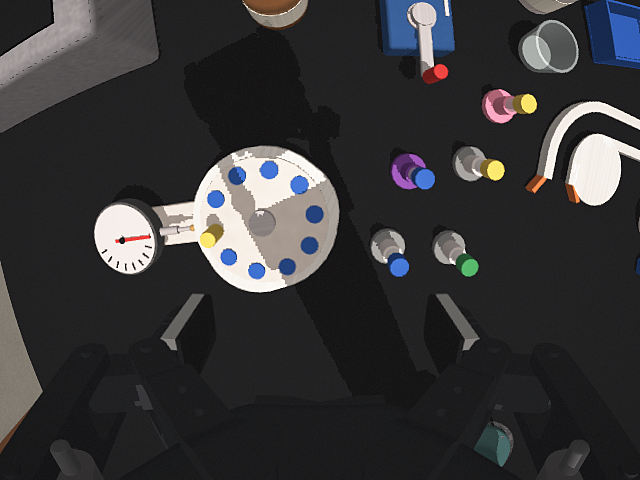

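Wrist view: gauge centre (122,240), carousel boss (262,222), knob (210,236). Pucks with grey feet: blue foot (388,247), green (448,250), yellow (469,163). Lever pin top (436,71).

Run:
```python
from h import *
z=np.load('pics/w1s.npz'); S=dict(tool_pos=z['p'],eef_rot=z['R'])
for n,u,v,h in [('boss',262,222,.058),('knobtop',209,236,.096),('gauge',122,240,.057),('blue',398,266,.08),('green',469,266,.08),('yel',494,170,.08),('purp',425,180,.08),('pink',527,104,.08),('pin',439,71,.096),('piv',423,14,.06),('amber',275,5,.12),('bend',595,171,.018)]: print(n,(px('wrist',u,v,h,S=S)*1e3).round(1))
im=cv2.imread('pics/w1.png'); 
# disc outline fit: bright region around boss
hsv=cv2.cvtColor(im,cv2.COLOR_BGR2HSV); d=np.load('pics/w1.npy')
c=bot.calibration('wrist')
pts=[]
for t in np.arange(0,360,5):
    # march outwards in world polar about (471,322) z .048 : use depth image points
    pass
# back-project all depth pixels in region
f=240/np.tan(np.radians(c['vertical_fov'])/2)
V,U=np.mgrid[130:310,180:350]; x=U-c['cx'];y=V-c['cy'];r=np.hypot(x,y)+1e-9;t=r/f
ray=np.stack([np.tan(t)*x/r,-np.tan(t)*y/r,-np.ones_like(r)],-1)*d[130:310,180:350,None]
T=np.eye(4);T[:3,:3]=S['eef_rot'];T[:3,3]=S['tool_pos'];T=T@c['T_tool_cam']
P=ray.reshape(-1,3)@T[:3,:3].T+T[:3,3]
m=(P[:,2]>.044)&(P[:,2]<.057); Q=P[m][:,:2]
print('z range',np.percentile(P[:,2],[1,50,90]), Q.min(0),Q.max(0))
q=Q-[.471,.322]
(cx,cy),rad=cv2.minEnclosingCircle((Q[np.hypot(*q.T)<.1]*1e3).astype(np.float32)); print(cx,cy,rad)
top=P[(P[:,2]>.0505)&(P[:,2]<.056)][:,:2]; print('top centre',cv2.minEnclosingCircle((top[np.hypot(*(top-[.471,.322]).T)<.1]*1e3).astype(np.float32)))
q=Q-[.471,.322];a=np.degrees(np.arctan2(q[:,1],q[:,0]));rr=np.hypot(*q.T)
for b in range(-180,180,15):
    k=(abs(a-b)<7)&(rr<.1); print(b,(rr[k].max()*1e3).round(1) if k.any() else None,end='; ')
```

```text
boss [474.6 316.2  58. ]
knobtop [470.2 363.5  96. ]
gauge [453.7 487.1  57. ]
blue [433.7 174.8  80. ]
green [432.5  94.9  80. ]
yel [536.5  77.1  80. ]
purp [523.2 152.5  80. ]
pink [609.   40.4  80. ]
pin [628.8 146.1  96. ]
piv [696.4 150.6  60. ]
amber [679.8 293.8 120. ]
bend [ 541.3 -121.5   18. ]
z range [-0.0017024   0.04784617  0.05553357] [0.38977005 0.23609245] [0.55352298 0.409853  ]
477.2422180175781 322.97894287109375 88.17609405517578
top centre ((476.72882080078125, 315.76776123046875), 73.80630493164062)
-180 81.1; -165 80.1; -150 80.5; -135 81.7; -120 83.2; -105 84.9; -90 86.4; -75 88.7; -60 88.6; -45 86.7; -30 85.1; -15 83.5; 0 82.6; 15 81.8; 30 79.9; 45 78.5; 60 77.0; 75 75.7; 90 88.3; 105 74.9; 120 74.6; 135 77.7; 150 81.0; 165 82.2;
```

{"fn": "move_arm", "kwargs": {"commands": [[[-6,-24,0],[0,0,0],0.5],[[-6,-24,10],[0,0,0],0.5],[[-6,-24,25],[0,0,0],0.5],[[-6,-20,25],[0,0,0],0.5],[[-6,-12,25],[0,0,0],0.5],[[0,0,25],[0,0,0],0.5],[[0,0,15],[0,0,0],0.5],[[0,0,0],[0,0,0],0.5],[[0,0,0],[0,0,0],0.5]], "force": 30}}

```text
time_s: 3.45
tool_pos: [0.4671, 0.3573, 0.1901]
eef_rot: [[1.0, 0.0, -0.002], [0.0, -1.0, -0.002], [-0.002, 0.002, -1.0]]
force: [-0.0, 0.9, 0.2]
opening: 0.0428
finger_force: 0.0
```

```bash
cat >> h.py <<'E'
def blob(im,lo,hi,n,z,S=None,minA=15,region=None):
    hsv=cv2.cvtColor(im,cv2.COLOR_RGB2HSV); m=cv2.inRange(hsv,lo,hi)
    k,l,st,ce=cv2.connectedComponentsWithStats(m)
    return [(st[i,4],ce[i].round(1),(px(n,*ce[i],z,S=S)*1e3).round(1)) for i in range(1,k) if st[i,4]>=minA]
E
python3 - <<'E'
from h import *
s=bot.get_state(); im,d=cap('wrist','w2'); print(s['tool_pos'],s['opening'])
for b in blob(im,(20,120,80),(32,255,255),'wrist',.09,s): print(b)
E
```

```text
[0.46709184 0.35729592 0.19005737] 0.04277519058109072
(np.int32(173), array([635.6, 159.5]), array([536.2, 111.2,  90. ]))
(np.int32(859), array([302.6, 245.5]), array([468.7, 366.1,  90. ]))
```

View pics/w2.png

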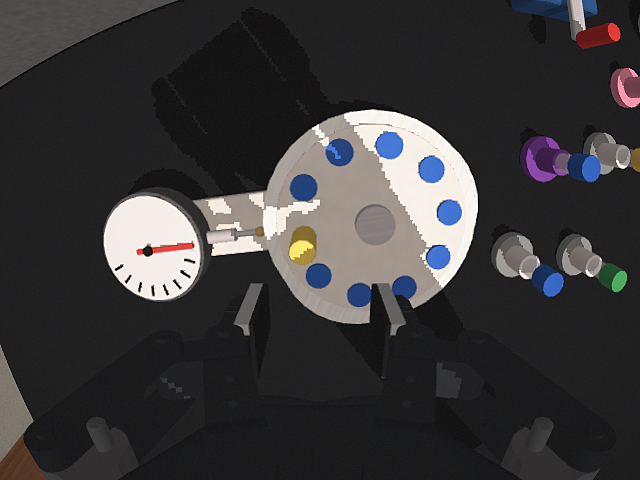

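The knob is at about (302,245), world (468,366) mm, and the needle is near 0. I descend and grip.

{"fn": "move_arm", "kwargs": {"commands": [[[0,-9,10],[0,0,0],0.5],[[0,0,25],[0,0,0],0.5],[[0,0,25],[0,0,0],0.5],[[0,0,25],[0,0,0],0.5],[[0,0,14],[0,0,0],0.5],[[0,0,0],[0,0,0],0.5],[[0,0,0],[0,0,0],0.9],[[0,0,0],[0,0,0],0.9],[[0,0,0],[0,0,0],0.9],[[0,0,0],[0,0,0],0.9]], "force": 30}}

```text
time_s: 4.33
tool_pos: [0.4693, 0.3678, 0.0944]
eef_rot: [[1.0, 0.0, 0.003], [0.0, -1.0, 0.002], [0.003, -0.002, -1.0]]
force: [0.1, -0.6, 2.1]
opening: 0.0155
finger_force: 29.5
```

Run:
```python
from h import *
s=bot.get_state(); im,d=cap('wrist','w3'); print(s['tool_pos'],s['opening'],s['force'],s['finger_force'])
```

```text
[0.46929351 0.36780932 0.09440046] 0.015483145447487447 [ 0.05372878 -0.5836861   2.14495179] 29.497569501399994
```

View pics/w3.png

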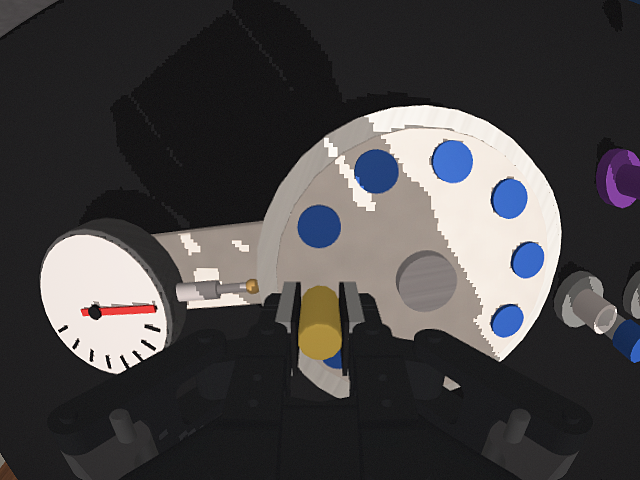

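Gripped. Next I set up a needle reader and estimate the rim profile from w2.

```bash
cat >> h.py <<'E'
HUB={'scene':(349.8,131.7),'side':(288.5,386.5)}
G=np.array([.4532,.4887]); AX=np.array([.473,.319])
def needle(n,im,zero=0,hub=None,rad=22,S=None):
    hub=hub or HUB[n]; hsv=cv2.cvtColor(im,cv2.COLOR_RGB2HSV)
    m=cv2.inRange(hsv,(0,110,60),(12,255,255))|cv2.inRange(hsv,(168,110,60),(180,255,255))
    v,u=np.nonzero(m); k=np.hypot(u-hub[0],v-hub[1])<rad; 
    if k.sum()<4: return None
    h=px(n,*hub,.058,S=S)[:2]; P=np.array([px(n,a,b,.058,S=S)[:2] for a,b in zip(u[k],v[k])])-h
    r=np.hypot(*P.T); w=(r>.4*r.max())&(r<.05); d=P[w].mean(0); g=AX-G
    return (np.arctan2(g[1],g[0])-np.arctan2(d[1],d[0])-zero+np.pi)%(2*np.pi)-np.pi, w.sum(), r.max()
E
python3 - <<'E'
from h import *
for n in('scene','side'):
    im,_=cap(n,n+'1'); print(n,needle(n,im))
im=cv2.imread('pics/w3.png')[:,:,::-1].copy(); print(needle('wrist',im,hub=(95,312),rad=75))
# rim profile in w2
S=dict(tool_pos=np.array([.46709,.3573,.19006]),eef_rot=np.diag([1,-1,-1.]))
c=bot.calibration('wrist'); f=240/np.tan(np.radians(c['vertical_fov'])/2)
d=np.load('pics/w2.npy'); im=cv2.imread('pics/w2.png')
T=np.eye(4);T[:3,:3]=S['eef_rot'];T[:3,3]=S['tool_pos'];T=T@c['T_tool_cam']
V,U=np.mgrid[90:340,240:500]; x=U-c['cx'];y=V-c['cy'];r=np.hypot(x,y)+1e-9;t=r/f
ray=np.stack([np.tan(t)*x/r,-np.tan(t)*y/r,-np.ones_like(r)],-1)*d[90:340,240:500,None]
P=ray.reshape(-1,3)@T[:3,:3].T+T[:3,3]
col=im[90:340,240:500].reshape(-1,3).astype(int); sat=col.max(1)-col.min(1)
P=P[(sat<40)]
for lo,hi in[(.049,.058)]:
  Q=P[(P[:,2]>lo)&(P[:,2]<hi)]; 
top=P[(P[:,2]>.050)&(P[:,2]<.058)][:,:2]; (cx,cy),R=cv2.minEnclosingCircle((top*1e3).astype(np.float32)); print('top',cx,cy,R)
rim=P[(P[:,2]>.043)&(P[:,2]<.0505)]
q=rim[:,:2]*1e3-[cx,cy]; a=np.degrees(np.arctan2(q[:,1],q[:,0])); rr=np.hypot(*q.T)
for b in range(-180,180,15):
    k=(abs((a-b+180)%360-180)<7.5)&(rr<95); print(b,np.percentile(rr[k],98).round(1) if k.sum()>5 else None,end='; ')
E
```

```text
scene None
side (np.float64(-0.07575261261133281), np.int64(20), np.float64(0.04005650096418124))
(np.float64(-0.019402984610907836), np.int64(301), np.float64(0.038968513462548586))
top 477.82012939453125 317.4574890136719 77.2821044921875
-180 88.0; -165 None; -150 83.0; -135 82.6; -120 82.0; -105 81.1; -90 81.5; -75 81.6; -60 80.5; -45 78.0; -30 76.5; -15 76.0; 0 75.8; 15 75.8; 30 76.0; 45 76.9; 60 77.6; 75 78.5; 90 79.4; 105 80.8; 120 81.2; 135 85.1; 150 88.3; 165 88.9;
```

Rim profile suggests the high spot at about +160° and the false rise at about -70°, with the gauge at +97°. So I turn clockwise by about 63°.

{"fn": "move_arm", "kwargs": {"commands": [[[1.7,-0.1,0],[0,0,0],0.9],[[1.7,-0.1,0],[0,0,0],0.9],[[1.8,0,0],[0,0,0],0.9],[[1.7,0.1,0],[0,0,0],0.9],[[1.7,0.1,0],[0,0,0],0.9],[[1.7,0.2,0],[0,0,0],0.9],[[1.7,0.2,0],[0,0,0],0.9],[[1.7,0.3,0],[0,0,0],0.9],[[1.7,0.4,0],[0,0,0],0.9],[[1.7,0.4,0],[0,0,0],0.9]]}}

```text
time_s: 5.32
tool_pos: [0.4858, 0.3675, 0.0943]
eef_rot: [[1.0, -0.0, 0.002], [-0.0, -1.0, 0.004], [0.002, -0.004, -1.0]]
force: [-1.9, 3.3, 5.2]
opening: 0.016
finger_force: 30.0
```

Run:
```python
from h import *
s=bot.get_state(); print(s['tool_pos'],s['force'],s['opening'])
for n in('side','wrist'):
    im,_=cap(n,n+'2'); 
    if n=='side': print(needle(n,im,-.06))
    else:
        h=blob(im,(0,140,80),(10,255,255),'wrist',.058,s); print(h); hb=blob(im,(95,120,60),(120,255,255),'wrist',.053,s,60)
        print(blob(im,(20,120,80),(32,255,255),'wrist',.09,s))
```

```text
[0.48575054 0.36748025 0.0943244 ] [-1.90250689  3.27409241  5.15220448] 0.01602329021718138
(np.float64(-0.01575261261133276), np.int64(20), np.float64(0.04005650096418124))
[(np.int32(46), array([ 91.8, 338.1]), array([452.2, 494.8,  58. ])), (np.int32(388), array([133.6, 337.7]), array([455.7, 465.4,  58. ]))]
[(np.int32(2711), array([319.3, 323.5]), array([487.3, 366.3,  90. ]))]
```

{"fn": "move_arm", "kwargs": {"commands": [[[2.6,0.6,0],[0,0,0],0.9],[[2.5,0.7,0],[0,0,0],0.9],[[2.5,0.8,0],[0,0,0],0.9],[[2.4,1.0,0],[0,0,0],0.9],[[2.4,1.1,0],[0,0,0],0.9],[[2.3,1.2,0],[0,0,0],0.9],[[2.3,1.3,0],[0,0,0],0.9],[[2.2,1.4,0],[0,0,0],0.9],[[2.1,1.6,0],[0,0,0],0.9],[[2.0,1.7,0],[0,0,0],0.9]]}}

```text
time_s: 6.25
tool_pos: [0.5093, 0.3564, 0.0944]
eef_rot: [[1.0, -0.0, 0.003], [-0.0, -1.0, 0.005], [0.003, -0.005, -1.0]]
force: [-1.0, 4.2, 4.9]
opening: 0.0158
finger_force: 30.0
```

Run:
```python
from h import *
s=bot.get_state(); print(s['tool_pos'],s['force'],s['opening'])
im,_=cap('side','side3'); print(needle('side',im,-.06)); im,_=cap('wrist','w4')
a=cv2.resize(cv2.imread('pics/side3.png')[280:440,240:380],None,fx=3.4,fy=3.4); b=cv2.resize(cv2.imread('pics/w4.png'),(0,0),fx=.5,fy=.5)
cv2.imwrite('pics/m1.png',np.vstack([np.hstack([a[:300],np.zeros((300,0,3),np.uint8)])[:, :476],np.pad(b,((0,0),(0,156),(0,0)))[:, :476]]))
```

```text
[0.50931816 0.35644581 0.09437838] [-0.9556584   4.18198024  4.93947022] 0.01575840212021867
(np.float64(1.9288578818973674), np.int64(22), np.float64(0.03492668423006922))
```

Create n.py:
```python
from h import *
import sys
s=bot.get_state(); im,_=cap('side','n'+sys.argv[1]); print((s['tool_pos']*1e3).round(1),np.round(s['force'],1),needle('side',im,-.06),s['opening'])
```

```text
(no output)
```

{"fn": "move_arm", "kwargs": {"commands": [[[1.3,1.2,0],[0,0,0],0.9],[[1.3,1.2,0],[0,0,0],0.9],[[0,0,0],[0,0,0],0.9],[[0,0,0],[0,0,0],0.9]]}}

```text
time_s: 6.68
tool_pos: [0.5126, 0.3534, 0.0944]
eef_rot: [[1.0, -0.0, 0.004], [-0.0, -1.0, 0.004], [0.004, -0.004, -1.0]]
force: [1.3, 3.4, 5.8]
opening: 0.0158
finger_force: 30.0
```

```bash
python3 n.py 1
```

```text
[512.6 353.4  94.4] [1.3 3.4 5.8] (np.float64(2.2349373884566868), np.int64(22), np.float64(0.03474294264576097)) 0.015834778661083494
```

{"fn": "move_arm", "kwargs": {"commands": [[[1.2,1.3,0],[0,0,0],0.9],[[1.2,1.3,0],[0,0,0],0.9],[[0,0,0],[0,0,0],0.9],[[0,0,0],[0,0,0],0.9]]}}

```text
time_s: 7.07
tool_pos: [0.5151, 0.3507, 0.0944]
eef_rot: [[1.0, -0.0, 0.004], [-0.0, -1.0, 0.004], [0.004, -0.004, -1.0]]
force: [1.4, 3.1, 5.7]
opening: 0.0163
finger_force: 30.0
```

```bash
python3 n.py 2
```

```text
[515.1 350.7  94.4] [1.4 3.1 5.7] (np.float64(2.405207048287256), np.int64(20), np.float64(0.03463629951808003)) 0.01628343757835928
```

{"fn": "move_arm", "kwargs": {"commands": [[[1.2,1.3,0],[0,0,0],0.9],[[1.2,1.3,0],[0,0,0],0.9],[[0,0,0],[0,0,0],0.9],[[0,0,0],[0,0,0],0.9]]}}

```text
time_s: 7.45
tool_pos: [0.5173, 0.3479, 0.0943]
eef_rot: [[1.0, -0.0, 0.004], [-0.0, -1.0, 0.003], [0.004, -0.003, -1.0]]
force: [1.1, 2.1, 5.8]
opening: 0.0158
finger_force: 30.0
```

```bash
python3 n.py 3
```

```text
[517.3 347.9  94.3] [1.1 2.1 5.8] (np.float64(2.451634426290184), np.int64(18), np.float64(0.0350094063960759)) 0.015763300857634756
```

{"fn": "move_arm", "kwargs": {"commands": [[[1.1,1.4,0],[0,0,0],0.9],[[1.1,1.4,0],[0,0,0],0.9],[[0,0,0],[0,0,0],0.9],[[0,0,0],[0,0,0],0.9]]}}

```text
time_s: 7.83
tool_pos: [0.5194, 0.345, 0.0943]
eef_rot: [[1.0, 0.0, 0.004], [0.0, -1.0, 0.003], [0.004, -0.003, -1.0]]
force: [0.1, 1.5, 7.2]
opening: 0.0159
finger_force: 30.1
```

```bash
python3 n.py 4
```

```text
[519.4 345.   94.3] [0.1 1.5 7.2] (np.float64(2.405207048287256), np.int64(20), np.float64(0.03463629951808003)) 0.015890006137182798
```

{"fn": "move_arm", "kwargs": {"commands": [[[-1.1,-1.4,0],[0,0,0],0.9],[[-1.1,-1.4,0],[0,0,0],0.9],[[0,0,0],[0,0,0],0.9],[[0,0,0],[0,0,0],0.9]]}}

```text
time_s: 8.22
tool_pos: [0.5178, 0.3473, 0.0943]
eef_rot: [[1.0, 0.0, 0.005], [0.0, -1.0, 0.002], [0.005, -0.002, -1.0]]
force: [2.2, -0.1, 5.7]
opening: 0.0158
finger_force: 30.0
```

```bash
python3 n.py 5
python3 - <<'E'
from h import *
s=bot.get_state(); im,_=cap('wrist','w5')
E
```

```text
[517.8 347.3  94.3] [ 2.2 -0.1  5.7] (np.float64(2.451634426290184), np.int64(18), np.float64(0.0350094063960759)) 0.015806034899640053
```

View pics/w5.png

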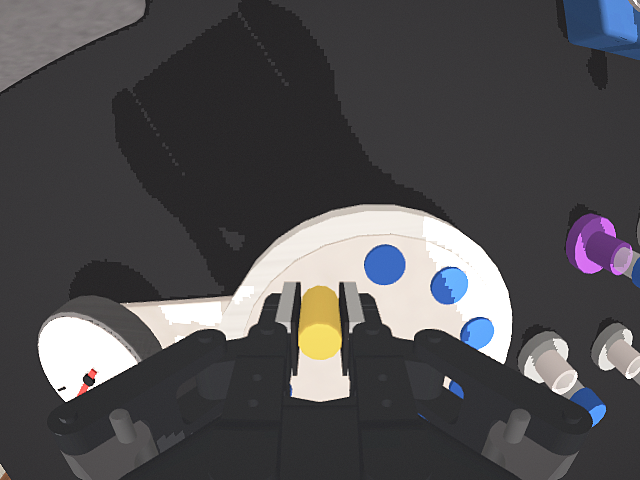

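The wrist view shows the knob held and the needle pointing well away from the carousel, at the peak. I nudge, release, lift, then go look at the pucks.

{"fn": "move_arm", "kwargs": {"commands": [[[-0.4,-0.5,0],[0,0,0],0.9],[[0,0,0],[0,0,0],0.9],[[0,0,0],[0,0,0],0.5],[[0,0,0],[0,0,0],0.5],[[0,0,0],[0,0,0],0.5],[[0,0,-15],[0,0,0],0.5],[[0,0,-25],[0,0,0],0.5],[[0,0,-30],[0,0,0],0.5],[[0,0,-30],[0,0,0],0.5],[[0,0,-30],[0,0,0],0.5]]}}

```text
time_s: 9.15
tool_pos: [0.5143, 0.3465, 0.2223]
eef_rot: [[1.0, 0.0, -0.002], [0.0, -1.0, -0.001], [-0.002, 0.001, -1.0]]
force: [0.4, 0.6, 0.3]
opening: 0.0428
finger_force: 0.0
```

{"fn": "move_arm", "kwargs": {"commands": [[[0,30,-20],[0,0,0],0.3],[[0,35,-20],[0,0,0],0.3],[[0,35,-20],[0,0,0],0.3],[[0,35,-10],[0,0,0],0.3],[[0,35,0],[0,0,0],0.3],[[0,35,0],[0,0,0],0.3],[[0,35,0],[0,0,0],0.3],[[0,25,0],[0,0,0],0.3],[[0,0,0],[0,0,0],0.3],[[0,0,0],[0,0,0],0.3]]}}

```text
time_s: 9.98
tool_pos: [0.5147, 0.0809, 0.2916]
eef_rot: [[1.0, -0.003, -0.001], [-0.003, -1.0, 0.0], [-0.001, -0.0, -1.0]]
force: [0.1, 1.3, 0.5]
opening: 0.0597
finger_force: 0.0
```

```bash
python3 n.py 6
python3 - <<'E'
from h import *
s=bot.get_state(); im,_=cap('wrist','w6'); np.savez('pics/w6s.npz',p=s['tool_pos'],R=s['eef_rot'])
E
```

```text
[514.7  80.9 291.6] [0.1 1.3 0.5] (np.float64(2.451634426290184), np.int64(18), np.float64(0.0350094063960759)) 0.059702850653387186
```

View pics/w6.png

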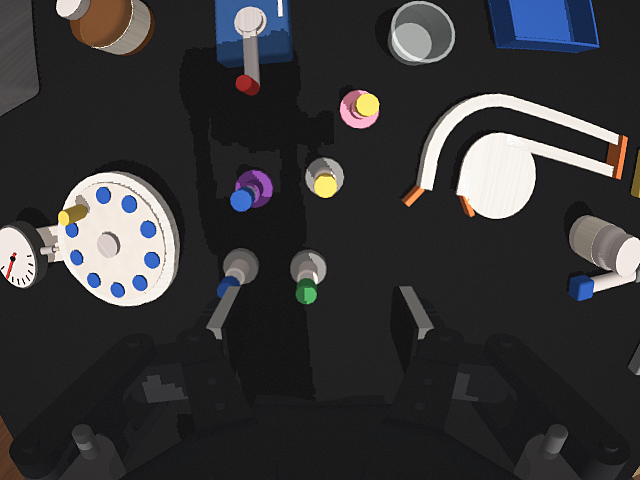

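The needle still reads 2.45, the peak, with the robot clear. In view: blue (240,265), green (308,265) and yellow (324,178) with grey feet, and the lane mouth near (445,192). I turn the tool so its y follows lane x, and look at the lane from above.

{"fn": "move_arm", "kwargs": {"commands": [[[7,30,0],[0,0,-0.1195],0],[[0,0,0],[0,0,-0.1195],0],[[0,0,0],[0,0,-0.1195],0],[[0,0,0],[0,0,-0.1195],0],[[0,0,0],[0,0,-0.1195],0],[[0,0,0],[0,0,-0.1195],0],[[0,0,0],[0,0,-0.1195],0],[[0,0,0],[0,0,-0.1195],0],[[0,0,0],[0,0,-0.1195],0],[[0,0,0],[0,0,-0.1195],0]]}}

```text
time_s: 10.92
tool_pos: [0.5223, 0.0537, 0.2919]
eef_rot: [[0.359, 0.933, -0.001], [0.933, -0.359, 0.0], [0.0, -0.001, -1.0]]
force: [0.1, -0.3, -0.0]
opening: 0.0853
finger_force: 0.0
```

{"fn": "move_arm", "kwargs": {"commands": [[[0,0,0],[0,0,-0.1195],0.5],[[0,0,0],[0,0,-0.1195],0.5],[[-30,11,0],[0,0,0],0.5],[[-30,11,0],[0,0,0],0.5],[[-30,11,0],[0,0,0],0.5],[[-30,11,0],[0,0,0],0.5],[[-30,11,0],[0,0,0],0.5],[[0,0,0],[0,0,0],0.5],[[0,0,0],[0,0,0],0.5],[[0,0,0],[0,0,0],0.5]]}}

```text
time_s: 11.75
tool_pos: [0.5565, -0.1027, 0.2918]
eef_rot: [[0.135, 0.991, -0.001], [0.991, -0.135, 0.001], [0.001, -0.001, -1.0]]
force: [0.1, 0.4, -0.1]
opening: 0.0426
finger_force: 0.0
```

```bash
cat > lane.py <<'E'
from h import *
from scipy.optimize import minimize
def back(T,c,P,fish):
    f=240/np.tan(np.radians(c['vertical_fov'])/2); q=(P-T[:3,3])@T[:3,:3]; x,y,z=q[:,0],-q[:,1],-q[:,2]
    if fish:
        r=np.hypot(x,y)+1e-12; t=np.arctan2(r,z); return c['cx']+f*t*x/r, c['cy']+f*t*y/r
    return c['cx']+f*x/z, c['cy']+f*y/z
def cl(s,d):  # lane frame points at arclength s, offset d towards outer side
    L=np.pi/2*65
    if s<30: return (s,d)
    if s<30+L: a=(s-30)/65; return (30+(65+d)*np.sin(a),-65+(65+d)*np.cos(a))
    return (95+d,-65-(s-30-L))
pts=[];lab=[];S0=30+np.pi/2*65+180
for s in np.arange(2,S0-2,3):
    for d in (-26,-23,-20,-17,17,20,23,26): pts.append(cl(s,d));lab.append(1)
    for d in (-12,-9,-5,0,5,9,12): pts.append(cl(s,d));lab.append(-1)
    if s>30:
        for d in (32,36,40): pts.append(cl(s,d));lab.append(-1)
pts=np.array(pts);lab=np.array(lab)
def fit(name,im,S=None,x0=(522,-55,-.136)):
    c=bot.calibration(name)
    if name=='wrist':
        W=np.eye(4);W[:3,:3]=S['eef_rot'];W[:3,3]=S['tool_pos'];T=W@c['T_tool_cam']
    else: T=np.array(c['pose'])
    g=cv2.GaussianBlur(np.clip(im.min(2).astype(np.float32),0,140),(0,0),1.2)
    def cost(p):
        c_,s_=np.cos(p[2]),np.sin(p[2]); w=pts@np.array([[c_,s_],[-s_,c_]])+p[:2]
        u,v=back(T,c,np.c_[w/1e3,np.full(len(w),.018)],name=='wrist')
        k=cv2.remap(g,u.astype(np.float32)[None],v.astype(np.float32)[None],1)[0]
        return -(k*lab).mean()
    best=min((minimize(cost,[x0[0]+a,x0[1]+b,x0[2]],method='Nelder-Mead',options=dict(initial_simplex=np.array([x0[0]+a,x0[1]+b,x0[2]])+np.array([[0,0,0],[6,0,0],[0,6,0],[0,0,.05]]))) for a in(-5,5) for b in(-5,5)),key=lambda r:r.fun)
    return best.x.round(3),best.fun
if __name__=='__main__':
    s=bot.get_state(); im,_=cap('wrist','w7'); np.savez('pics/w7s.npz',p=s['tool_pos'],R=s['eef_rot'])
    print(s['tool_pos'],fit('wrist',im,s)); im=cv2.imread('pics/scene0.png')[:,:,::-1]; print(fit('scene',im))
    im,_=cap('side','side7'); print(fit('side',im))
E
python3 lane.py
```

```text
[ 0.55646964 -0.10272084  0.29178302] (array([ 5.22742e+02, -5.71320e+01, -1.35000e-01]), np.float64(-36.984779696715506))
(array([ 5.21731e+02, -5.54720e+01, -1.34000e-01]), np.float64(-26.878297944863636))
(array([ 5.24044e+02, -5.67220e+01, -1.39000e-01]), np.float64(-19.897696503421717))
```

View pics/w7.png

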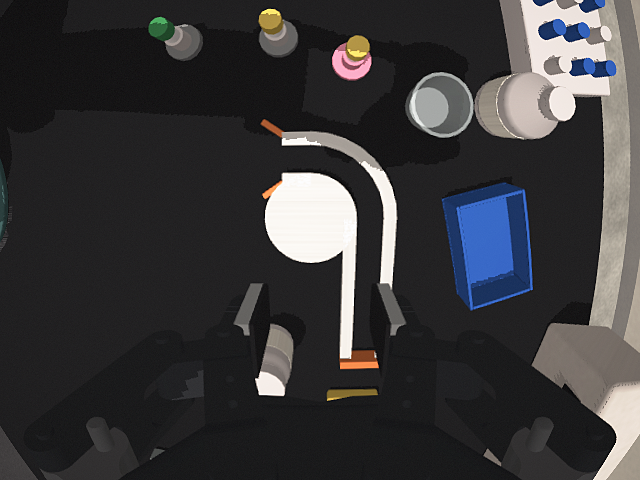

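All three fits agree: mouth (522.7,-56.5) mm, yaw -0.136. Pucks seen: green (180,40), yellow (278,35), pink (352,60, leave). I go above the yellow one and measure it from close.

{"fn": "move_arm", "kwargs": {"commands": [[[29,-7.5,0],[0,0,0],0.5],[[29,-7.5,0],[0,0,0],0.5],[[29,-7.5,10],[0,0,0],0.5],[[29,-7.5,20],[0,0,0],0.5],[[29,-7.5,25],[0,0,0],0.5],[[29,-7.5,25],[0,0,0],0.5],[[0,0,25],[0,0,0],0.5],[[0,0,5],[0,0,0],0.5],[[0,0,0],[0,0,0],0.5],[[0,0,0],[0,0,0],0.5]]}}

```text
time_s: 12.68
tool_pos: [0.5357, 0.0747, 0.1831]
eef_rot: [[0.135, 0.991, 0.001], [0.991, -0.135, -0.0], [-0.0, 0.001, -1.0]]
force: [0.0, 0.7, 0.7]
opening: 0.0426
finger_force: 0.0
```

```bash
cat > puck.py <<'E'
from h import *
import sys
M=np.array([522.7,-56.5]); th=-.136; ex=np.array([np.cos(th),np.sin(th)]); ey=np.array([-ex[1],ex[0]])
HS={'y':((20,110,60),(33,255,255)),'b':((102,140,50),(120,255,255)),'g':((45,90,30),(85,255,255))}
def lane(p): d=np.array(p[:2])*(1 if abs(p[0])>5 else 1e3)-M; return np.round([d@ex,d@ey],1)
s=bot.get_state(); im,d=cap('wrist','p'+sys.argv[2]); t=lane(s['tool_pos'])
print('tcp',(s['tool_pos']*1e3).round(1),'lane',t)
for a,c,p in blob(im,*HS[sys.argv[1]],'wrist',.075,s,60):
    if abs(lane(p)-t).max()<150: print(a,c,p,'lane',lane(p),'delta tool xy',(lane(p)-t)[::-1])
E
python3 puck.py y 1
```

```text
tcp [535.7  74.7 183.1] lane [ -4.9 131.7]
968 [319.5 238.6] [536.8  76.6  75. ] lane [ -4.1 133.8] delta tool xy [2.1 0.8]
987 [432.7 275.7] [609.2  40.2  75. ] lane [ 72.6 107.5] delta tool xy [-24.2  77.5]
```

{"fn": "move_arm", "kwargs": {"commands": [[[2,1,16],[0,0,0],0.5],[[0,0,30],[0,0,0],0.5],[[0,0,30],[0,0,0],0.5],[[0,0,20],[0,0,0],0.5],[[0,0,10],[0,0,0],0.5],[[0,0,0],[0,0,0],0.5],[[0,0,0],[0,0,0],0.9],[[0,0,0],[0,0,0],0.9],[[0,0,0],[0,0,0],0.9],[[0,0,0],[0,0,0],0.9]], "force": 40}}

```text
time_s: 13.57
tool_pos: [0.5386, 0.0763, 0.0784]
eef_rot: [[0.136, 0.991, 0.004], [0.991, -0.136, 0.0], [0.001, 0.004, -1.0]]
force: [0.9, -1.2, 3.3]
opening: 0.0196
finger_force: 39.4
```

```bash
python3 puck.py y 2
```

```text
tcp [538.6  76.3  78.4] lane [ -2.3 133.8]
3213 [319.3 321.8] [539.3  77.3  75. ] lane [ -1.7 134.8] delta tool xy [1.  0.6]
538 [491.5 346.9] [608.8  52.1  75. ] lane [ 70.6 119.3] delta tool xy [-14.5  72.9]
```

{"fn": "move_arm", "kwargs": {"commands": [[[-13,-10,0],[0,0,0],0.9],[[-13,-10,0],[0,0,0],0.9],[[-13,-10,0],[0,0,0],0.9],[[-13,-10,0],[0,0,0],0.9],[[-13,-10,0],[0,0,0],0.9],[[-13,-10,0],[0,0,0],0.9],[[-13,-10,0],[0,0,0],0.9],[[-13,-8,0],[0,0,0],0.9],[[-15,8,0],[0,0,0],0.9],[[-15,8,0],[0,0,0],0.9]]}}

```text
time_s: 14.45
tool_pos: [0.4568, -0.0482, 0.0775]
eef_rot: [[0.136, 0.991, 0.001], [0.991, -0.136, 0.001], [0.001, 0.001, -1.0]]
force: [-1.9, 3.3, 6.3]
opening: 0.0196
finger_force: 42.8
```

{"fn": "move_arm", "kwargs": {"commands": [[[0,0,0],[0,0,0],0.9],[[0,0,0],[0,0,0],0.9]]}}

```text
time_s: 14.62
tool_pos: [0.4582, -0.0488, 0.0772]
eef_rot: [[0.138, 0.99, 0.003], [0.99, -0.138, -0.001], [-0.0, 0.003, -1.0]]
force: [1.6, -0.7, 2.3]
opening: 0.0195
finger_force: 41.8
```

```bash
python3 puck.py y 3
python3 - <<'E'
from h import *
s=bot.get_state();im=cv2.imread('pics/p3.png')[:,:,::-1].copy()
from lane import fit
print(s['opening'],s['force'],fit('wrist',im,s))
E
```

```text
tcp [458.2 -48.8  77.2] lane [-65.   -1.1]
1338 [624.5  71.6] [597.4  37.5  75. ] lane [ 61.3 103.3] delta tool xy [104.4 126.3]
3447 [319.2 319.8] [459.1 -46.3  75. ] lane [-64.4   1.5] delta tool xy [2.6 0.6]
0.019936760294858843 [ 2.00836797 -2.19457614  3.77720302] (array([ 5.18228e+02, -5.60840e+01, -8.60000e-02]), np.float64(-15.045835564533869))
```

View pics/p3.png

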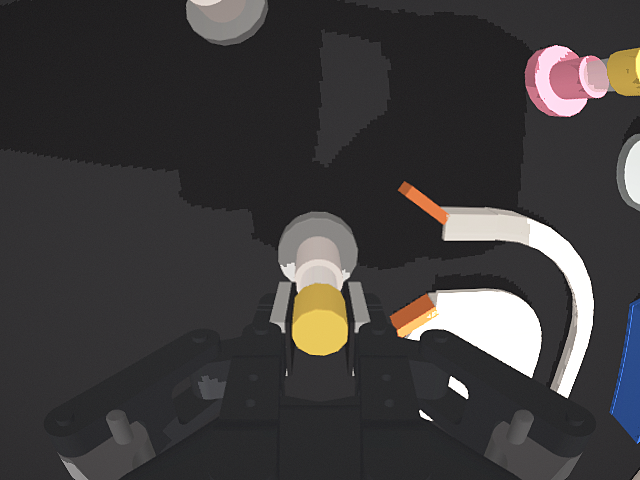

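```bash
python3 - y 9 <<'E'
from h import *
exec(open('puck.py').read().split("s=bot")[0])
s=bot.get_state()
for u,v,z in[(318,250,.012),(445,239,.018),(434,294,.018),(448,207,.018),(405,187,.018),(393,318,.018)]: print(u,v,lane(px('wrist',u,v,z,S=s)*1e3))
E
```

```text
318 250 [-64.8   7.9]
445 239 [ 0.8 15.4]
434 294 [ -2.  -15.7]
448 207 [ 0.9 32.3]
405 187 [-22.3  42. ]
393 318 [-23.9 -29.6]
```

```bash
python3 - y 9 <<'E'
from h import *
exec(open('puck.py').read().split("s=bot")[0])
s=bot.get_state()
im=cv2.imread('pics/p3.png'); print(im[200:300:3,330].mean(1).round())
for u,v,z in[(318,212,.0),(318,212,.012),(318,220,.012),(278,255,.006),(358,255,.006)]: print(u,v,z,lane(px('wrist',u,v,z,S=s)*1e3))
E
```

```text
[ 36.  37.  35.  37.  31. 111. 107. 139. 135. 134. 135. 133. 134. 141.
 174. 173. 172. 175. 172. 174. 170. 220. 217. 210. 197. 197. 198. 199.
 191. 142. 143. 144. 144. 144.]
318 212 0.0 [-64.8  25.4]
318 212 0.012 [-64.8  28. ]
318 220 0.012 [-64.8  23.9]
278 255 0.006 [-86.4   3.1]
358 255 0.006 [-43.3   3. ]
```

{"fn": "move_arm", "kwargs": {"commands": [[[-3,6,0],[0,0,0],0.9],[[0,8,0],[0,0,0],0.9],[[0,8,0],[0,0,0],0.9],[[0,8,0],[0,0,0],0.9],[[0,8,0],[0,0,0],0.9],[[0,8,0],[0,0,0],0.9],[[0,8,0],[0,0,0],0.9],[[0,8,0],[0,0,0],0.9],[[0,0,0],[0,0,0],0.9]], "force": 30}}

```text
time_s: 15.42
tool_pos: [0.5167, -0.0581, 0.0768]
eef_rot: [[0.135, 0.991, -0.005], [0.991, -0.135, 0.001], [0.001, -0.005, -1.0]]
force: [-5.7, 2.3, 12.2]
opening: 0.02
finger_force: 46.2
```

```bash
python3 puck.py y 4; python3 - y 9 <<'E'
from h import *
s=bot.get_state(); print(np.round(s['force'],1),s['opening'])
E
```

```text
tcp [516.7 -58.1  76.8] lane [-5.7 -2.4]
3289 [534.4  40. ] [607.5  37.7  75. ] lane [ 71.2 104.8] delta tool xy [107.2  76.9]
3388 [319.2 319.7] [517.7 -55.4  75. ] lane [-5.1  0.4] delta tool xy [2.8 0.6]
[-5.6  2.6 12.2] 0.01984012545700553
```

{"fn": "move_arm", "kwargs": {"commands": [[[0,0,-1],[0,0,0],0.9],[[0,6,0],[0,0,0],0.9],[[0,6,0],[0,0,0],0.9],[[0,6,0],[0,0,0],0.9],[[0,6,0],[0,0,0],0.9],[[0,0,0],[0,0,0],0.9]]}}

```text
time_s: 15.97
tool_pos: [0.5331, -0.0585, 0.0753]
eef_rot: [[0.136, 0.991, -0.021], [0.991, -0.136, 0.007], [0.004, -0.021, -1.0]]
force: [-16.6, 11.4, 14.6]
opening: 0.0199
finger_force: 87.8
```

```bash
python3 puck.py y 5; python3 - y 9 <<'E'
from h import *
s=bot.get_state(); print(np.round(s['force'],1),np.round(s['torque'],2),s['opening'])
E
```

```text
tcp [533.1 -58.5  75.3] lane [10.6 -0.6]
3621 [499.7  35.1] [608.2  37.8  75. ] lane [ 71.9 105. ] delta tool xy [105.6  61.3]
3308 [319.1 324.3] [533.9 -56.9  75. ] lane [11.2  1.1] delta tool xy [1.7 0.6]
[-16.6  11.2  14.7] [1.67 3.18 0.22] 0.01936906110053331
```

View pics/p5.png

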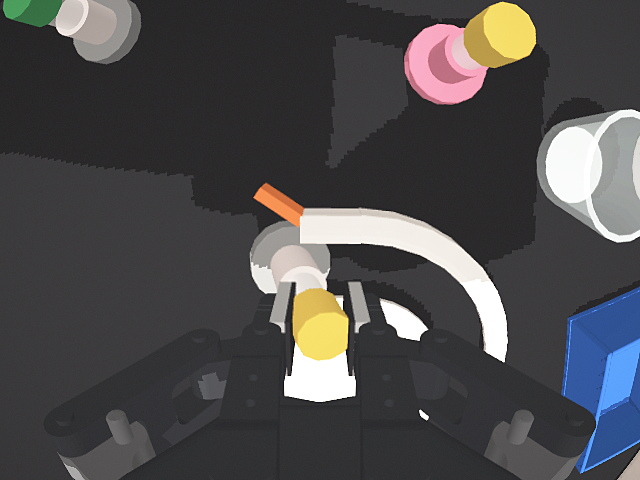

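The puck's foot has caught on the outer wall's mouth corner (about (300,235)) and the puck leans about its cap. I back off, let it stand up, and regrip lower on the neck.

{"fn": "move_arm", "kwargs": {"commands": [[[0,-10,0],[0,0,0],0.9],[[0,-12,0],[0,0,0],0.9],[[0,-12,0],[0,0,0],0.9],[[0,-12,0],[0,0,0],0.9],[[0,-12,0],[0,0,0],0.9],[[0,0,0],[0,0,0],0.9],[[0,0,0],[0,0,0],0.7],[[0,0,0],[0,0,0],0.5],[[0,0,0],[0,0,0],0.5],[[0,0,0],[0,0,0],0.5]]}}

```text
time_s: 16.85
tool_pos: [0.485, -0.055, 0.0774]
eef_rot: [[0.136, 0.991, 0.0], [0.991, -0.136, -0.0], [0.0, 0.0, -1.0]]
force: [-0.3, -0.9, 0.1]
opening: 0.0424
finger_force: 0.2
```

```bash
python3 puck.py y 6; python3 - y 9 <<'E'
from h import *
s=bot.get_state(); print(np.round(s['force'],1),np.round(s['torque'],2),s['opening'])
im,_=cap('side','s6');im2,_=cap('scene','sc6')
for n,i in(('side',im),('scene',im2)):
    for b in blob(i,(20,110,60),(33,255,255),n,.075,None,15): print(n,b)
E
```

```text
tcp [485.  -55.   77.4] lane [-37.5  -3.7]
1816 [584.5  54.9] [600.8  36.6  75. ] lane [ 64.8 102.8] delta tool xy [106.5 102.3]
3419 [291.1 310.5] [476.3 -47.5  75. ] lane [-47.2   2.6] delta tool xy [ 6.3 -9.7]
192 [358.5 326. ] [500.  -57.5  75. ] lane [-22.4  -4.1] delta tool xy [-0.4 15.1]
[-0.6  0.3 -0.5] [ 0.02  0.04 -0.  ] 0.04269410520392247
side (np.int32(85), array([396.4, 184. ]), array([ 508.7, -291.9,   75. ]))
side (np.int32(60), array([378.2, 229. ]), array([474.6, -44.3,  75. ]))
side (np.int32(87), array([317.2, 234.3]), array([609.1,  40.9,  75. ]))
side (np.int32(119), array([294.2, 320. ]), array([515.9, 342.9,  75. ]))
scene (np.int32(59), array([345., 160.]), array([510.4, 351.9,  75. ]))
scene (np.int32(103), array([320.3, 245.4]), array([608.9,  39.6,  75. ]))
scene (np.int32(86), array([255.1, 248.6]), array([473.7, -50.3,  75. ]))
scene (np.int32(762), array([200.3, 388.7]), array([ 588.2, -423.7,   75. ]))
```

{"fn": "move_arm", "kwargs": {"commands": [[[3,-5,0],[0,0,0],0.5],[[3,-5,0],[0,0,0],0.5],[[0,0,0],[0,0,0],0.5],[[0,0,0],[0,0,0],0.5]]}}

```text
time_s: 17.33
tool_pos: [0.4748, -0.0472, 0.0772]
eef_rot: [[0.136, 0.991, -0.0], [0.991, -0.136, 0.0], [-0.0, -0.0, -1.0]]
force: [0.8, -0.0, -0.3]
opening: 0.0426
finger_force: 0.0
```

```bash
python3 puck.py y 7
```

```text
tcp [474.8 -47.2  77.2] lane [-48.7   2.7]
1433 [601.1  74.6] [598.4  37.   75. ] lane [ 62.3 102.9] delta tool xy [100.2 111. ]
3290 [312.  322.7] [473.  -45.6  75. ] lane [-50.7   4.1] delta tool xy [ 1.4 -2. ]
```

{"fn": "move_arm", "kwargs": {"commands": [[[0,0,8],[0,0,0],0.5],[[0,0,9],[0,0,0],0.5],[[0,0,9],[0,0,0],0.5],[[0,0,0],[0,0,0],0.5],[[0,0,0],[0,0,0],0.5]]}}

```text
time_s: 17.8
tool_pos: [0.4741, -0.0474, 0.0499]
eef_rot: [[0.136, 0.991, -0.003], [0.991, -0.136, 0.0], [0.0, -0.003, -1.0]]
force: [-0.1, -0.4, -0.3]
opening: 0.0424
finger_force: 0.0
```

```bash
python3 puck.py y 8
```

```text
tcp [474.1 -47.4  49.9] lane [-49.4   2.4]
533 [633.7  66.1] [588.5  37.1  75. ] lane [ 52.5 101.7] delta tool xy [ 99.3 101.9]
4752 [312.6 362.2] [473.2 -44.3  75. ] lane [-50.7   5.4] delta tool xy [ 3.  -1.3]
```

{"fn": "move_arm", "kwargs": {"commands": [[[1,-1,0],[0,0,0],0.9],[[0,0,0],[0,0,0],0.9],[[0,0,0],[0,0,0],0.9],[[0,0,0],[0,0,0],0.9],[[-4,0,-1],[0,0,0],0.9],[[0,6,0],[0,0,0],0.9],[[0,6,0],[0,0,0],0.9],[[0,0,0],[0,0,0],0.9]], "force": 40}}

```text
time_s: 18.52
tool_pos: [0.4877, -0.0525, 0.0528]
eef_rot: [[0.137, 0.991, 0.002], [0.991, -0.137, -0.0], [-0.0, 0.002, -1.0]]
force: [1.2, 0.3, -1.4]
opening: 0.0201
finger_force: 39.2
```

```bash
python3 puck.py y 9; python3 - y 9 <<'E'
from h import *
s=bot.get_state(); print(np.round(s['force'],1),np.round(s['torque'],2),s['opening'])
exec(open('puck.py').read().split("s=bot")[0])
# grey/bright rows above the gripper at center column: find foot far edge
im=cv2.imread('pics/p9.png'); print([int(x) for x in im[180:330:5,318].mean(1)])
for v in range(200,300,20): print(v,lane(px('wrist',318,v,0.0,S=s)*1e3),lane(px('wrist',318,v,0.012,S=s)*1e3))
E
```

```text
tcp [487.7 -52.5  52.8] lane [-35.2  -0.7]
2211 [618.1  52.7] [598.3  36.6  75. ] lane [ 62.3 102.5] delta tool xy [103.2  97.5]
4629 [319.3 362.2] [488.4 -51.7  75. ] lane [-34.6   0.1] delta tool xy [0.8 0.6]
[ 0.7 -0.3 -0.9] [-0.    0.03  0.02] 0.0206661968437714
[42, 42, 44, 41, 40, 44, 43, 41, 42, 44, 43, 44, 131, 120, 159, 158, 158, 155, 198, 199, 199, 198, 199, 238, 222, 224, 224, 224, 207, 162]
200 [-35.8  36.7] [-35.8  38.9]
220 [-35.9  27.1] [-35.8  30. ]
240 [-35.9  17.2] [-35.8  20.9]
260 [-35.9   7.1] [-35.9  11.4]
280 [-35.9  -3.5] [-35.9   1.6]
```

{"fn": "move_arm", "kwargs": {"commands": [[[2,0,1.5],[0,0,0],0.9],[[0,5,0],[0,0,0],0.9],[[0,5,0],[0,0,0],0.9],[[0,5,0],[0,0,0],0.9],[[0,5,0],[0,0,0],0.9],[[0,0,0],[0,0,0],0.9]]}}

```text
time_s: 19.07
tool_pos: [0.5068, -0.0527, 0.0516]
eef_rot: [[0.136, 0.991, 0.001], [0.991, -0.136, -0.0], [0.0, 0.001, -1.0]]
force: [-1.3, 1.0, 7.5]
opening: 0.02
finger_force: 39.9
```

```bash
cat > f.py <<'E'
from h import *
import sys
sys.argv=['x','y','tmp']
exec(open('puck.py').read().split("s=bot")[0])
s=bot.get_state(); print('lane',lane(s['tool_pos']),'F',np.round([s['force'][:2]@ex,s['force'][:2]@ey,s['force'][2]],1),np.round(s['torque'],2),s['opening'],s['finger_force'])
E
python3 f.py
```

```text
lane [-16.3   1.6] F [-1.4  0.8  7.5] [ 0.08  0.26 -0.01] 0.019970487484021145 39.914372116327286
```

{"fn": "move_arm", "kwargs": {"commands": [[[0,5,0],[0,0,0],0.9],[[0,5,0],[0,0,0],0.9],[[0,5,0],[0,0,0],0.9],[[0,0,0],[0,0,0],0.9]]}}

```text
time_s: 19.4
tool_pos: [0.5214, -0.0547, 0.0516]
eef_rot: [[0.136, 0.991, 0.0], [0.991, -0.136, -0.0], [0.0, 0.0, -1.0]]
force: [-0.4, 0.3, 7.2]
opening: 0.02
finger_force: 40.0
```

```bash
python3 f.py; python3 puck.py y 10
```

```text
lane [-1.5  1.6] F [-0.5  0.2  7.2] [0.05 0.3  0.05] 0.02003302295052942 39.97803770005703
tcp [521.4 -54.7  51.6] lane [-1.5  1.6]
4709 [563.3  35.2] [606.7  37.5  75. ] lane [ 70.5 104.5] delta tool xy [102.9  72. ]
4607 [319.4 362.1] [522.2 -53.1  75. ] lane [-1.   3.3] delta tool xy [1.7 0.5]
```

{"fn": "move_arm", "kwargs": {"commands": [[[0,5,-0.5],[0,0,0],0.9],[[0,5,0],[0,0,0],0.9],[[0,5,0],[0,0,0],0.9],[[0,5,0],[0,0,0],0.9],[[0,0,0],[0,0,0],0.9]]}}

```text
time_s: 19.87
tool_pos: [0.5414, -0.0575, 0.0516]
eef_rot: [[0.136, 0.991, 0.001], [0.991, -0.136, -0.0], [0.0, 0.001, -1.0]]
force: [-0.3, 0.3, 2.9]
opening: 0.0201
finger_force: 39.7
```

```bash
python3 f.py
```

```text
lane [18.6  1.6] F [-0.3  0.2  2.9] [0.02 0.09 0.02] 0.020095222769166414 39.6578636392951
```

{"fn": "move_arm", "kwargs": {"commands": [[[0,5,0],[0,0,0],0.9],[[0,5,0],[0,0,0],0.9],[[0,0,0],[0,0,0],0.9]]}}

```text
time_s: 20.12
tool_pos: [0.5511, -0.0589, 0.0516]
eef_rot: [[0.136, 0.991, 0.001], [0.991, -0.136, -0.0], [0.0, 0.001, -1.0]]
force: [-0.2, -0.0, 4.5]
opening: 0.0202
finger_force: 39.8
```

```bash
python3 f.py
```

```text
lane [28.4  1.5] F [-0.2 -0.   4.5] [ 0.04  0.16 -0.02] 0.020246815616856574 39.82280787080526
```

{"fn": "move_arm", "kwargs": {"commands": [[[0,1.6,0],[0,0,0],0.9],[[-0.4,6.8,0],[0,0,0],0.9],[[-1.1,6.7,0],[0,0,0],0.9],[[-1.8,6.6,0],[0,0,0],0.9],[[-2.4,6.3,0],[0,0,0],0.9],[[0,0,0],[0,0,0],0.9]]}}

```text
time_s: 20.62
tool_pos: [0.5785, -0.0686, 0.0516]
eef_rot: [[0.136, 0.991, 0.002], [0.991, -0.136, -0.0], [0.0, 0.002, -1.0]]
force: [1.1, -0.2, 5.0]
opening: 0.0204
finger_force: 39.8
```

```bash
python3 f.py
```

```text
lane [56.9 -4.4] F [ 1.1 -0.   5. ] [-0.   -0.01  0.08] 0.020370546169143165 39.75296225398779
```

{"fn": "move_arm", "kwargs": {"commands": [[[-3.1,6.1,0],[0,0,0],0.9],[[-3.7,5.7,0],[0,0,0],0.9],[[-4.3,5.3,0],[0,0,0],0.9],[[0,0,0],[0,0,0],0.9]]}}

```text
time_s: 20.95
tool_pos: [0.5937, -0.082, 0.0516]
eef_rot: [[0.136, 0.991, 0.001], [0.991, -0.136, -0.0], [-0.0, 0.001, -1.0]]
force: [-0.1, 0.1, 4.1]
opening: 0.0201
finger_force: 39.8
```

```bash
python3 f.py
```

```text
lane [ 73.8 -15.6] F [-0.1  0.1  4.1] [-0.09 -0.06 -0.01] 0.020097916164102864 39.81538072228432
```

{"fn": "move_arm", "kwargs": {"commands": [[[-4.8,4.8,0],[0,0,0],0.9],[[-5.3,4.3,0],[0,0,0],0.9],[[-5.7,3.7,0],[0,0,0],0.9],[[-6.0,3.1,0],[0,0,0],0.9],[[0,0,0],[0,0,0],0.9]]}}

```text
time_s: 21.37
tool_pos: [0.6061, -0.1059, 0.0516]
eef_rot: [[0.137, 0.991, 0.001], [0.991, -0.137, -0.0], [-0.0, 0.001, -1.0]]
force: [0.3, -0.8, 3.7]
opening: 0.0202
finger_force: 39.8
```

```bash
python3 f.py
```

```text
lane [ 89.4 -37.6] F [ 0.4 -0.7  3.7] [-0.13 -0.05 -0.  ] 0.020248281118535792 39.82887905091047
```

{"fn": "move_arm", "kwargs": {"commands": [[[-6.3,2.4,0],[0,0,0],0.9],[[-6.6,1.7,0],[0,0,0],0.9],[[-6.7,1.0,0],[0,0,0],0.9],[[-6.8,0.3,0],[0,0,0],0.9],[[-7,0,0],[0,0,0],0.9],[[-7,0,0],[0,0,0],0.9],[[0,0,0],[0,0,0],0.9]]}}

```text
time_s: 21.95
tool_pos: [0.6057, -0.147, 0.0516]
eef_rot: [[0.137, 0.991, 0.001], [0.991, -0.137, -0.001], [-0.0, 0.001, -1.0]]
force: [0.5, -0.4, 4.3]
opening: 0.0203
finger_force: 39.8
```

```bash
python3 f.py
```

```text
lane [ 94.5 -78.5] F [ 0.6 -0.3  4.3] [-0.21  0.08  0.01] 0.020265502472822005 39.82262961566448
```

{"fn": "move_arm", "kwargs": {"commands": [[[-8,0,0],[0,0,0],0.9],[[-8,0,0],[0,0,0],0.9],[[-8,0,0],[0,0,0],0.9],[[-8,0,0],[0,0,0],0.9],[[-8,0,0],[0,0,0],0.9],[[-8,0,0],[0,0,0],0.9],[[-8,0,0],[0,0,0],0.9],[[-8,0,0],[0,0,0],0.9],[[0,0,0],[0,0,0],0.9]]}}

```text
time_s: 22.7
tool_pos: [0.5969, -0.2105, 0.0516]
eef_rot: [[0.137, 0.991, 0.001], [0.991, -0.137, -0.001], [-0.001, 0.001, -1.0]]
force: [-1.2, -1.8, 4.9]
opening: 0.0203
finger_force: 39.8
```

```bash
python3 f.py
```

```text
lane [  94.4 -142.5] F [-1.  -2.   4.9] [-0.23  0.11  0.06] 0.020287518774617503 39.847033470869064
```

{"fn": "move_arm", "kwargs": {"commands": [[[-8,0,0],[0,0,0],0.9],[[-8,0,0],[0,0,0],0.9],[[-8,0,0],[0,0,0],0.9],[[-8,0,0],[0,0,0],0.9],[[-8,0,0],[0,0,0],0.9],[[-8,0,0],[0,0,0],0.9],[[-8,0,0],[0,0,0],0.9],[[-8,0,0],[0,0,0],0.9],[[-8,0,0],[0,0,0],0.9],[[0,0,0],[0,0,0],0.9]]}}

```text
time_s: 23.53
tool_pos: [0.5871, -0.2817, 0.0516]
eef_rot: [[0.137, 0.991, 0.001], [0.991, -0.137, -0.001], [-0.001, 0.001, -1.0]]
force: [-0.4, -1.4, 4.8]
opening: 0.0206
finger_force: 39.9
```

```bash
python3 f.py
```

```text
lane [  94.3 -214.4] F [-0.2 -1.4  4.8] [-0.17  0.04  0.05] 0.020571742572246178 39.91600099951029
```

{"fn": "move_arm", "kwargs": {"commands": [[[-2,0,0],[0,0,0],0.9],[[-2,0,0],[0,0,0],0.9],[[-2,0,0],[0,0,0],0.9],[[0,0,0],[0,0,0],0.9]]}}

```text
time_s: 23.87
tool_pos: [0.5865, -0.2862, 0.0517]
eef_rot: [[0.136, 0.991, 0.001], [0.991, -0.136, 0.001], [0.001, 0.0, -1.0]]
force: [1.0, 3.3, 6.0]
opening: 0.0202
finger_force: 40.0
```

```bash
python3 f.py
```

```text
lane [  94.3 -218.9] F [0.6 3.4 6. ] [ 0.42 -0.02 -0.01] 0.020183816881125152 39.95203457772732
```

{"fn": "move_arm", "kwargs": {"commands": [[[-2,0,0],[0,0,0],0.9],[[0,0,0],[0,0,0],0.9],[[0,0,0],[0,0,0],0.5],[[0,0,0],[0,0,0],0.5],[[0,0,0],[0,0,0],0.5],[[0,0,-15],[0,0,0],0.5],[[0,0,-30],[0,0,0],0.5],[[0,0,-30],[0,0,0],0.5],[[0,0,-30],[0,0,0],0.5],[[0,0,-33],[0,0,0],0.5]]}}

```text
time_s: 24.7
tool_pos: [0.5848, -0.2885, 0.1889]
eef_rot: [[0.136, 0.991, -0.003], [0.991, -0.136, 0.001], [0.001, -0.003, -1.0]]
force: [0.1, -0.1, -0.5]
opening: 0.0426
finger_force: 0.0
```

{"fn": "move_arm", "kwargs": {"commands": [[[32,-18,0],[0,0,0],0.5],[[32,-18,0],[0,0,0],0.5],[[32,-18,0],[0,0,0],0.5],[[32,-18,0],[0,0,0],0.5],[[32,-18,0],[0,0,0],0.5],[[32,-18,0],[0,0,0],0.5],[[32,-18,0],[0,0,0],0.5],[[32,-18,0],[0,0,0],0.5],[[32,-18,0],[0,0,0],0.5],[[32,-18,0],[0,0,0],0.5]]}}

```text
time_s: 25.53
tool_pos: [0.4497, 0.0539, 0.1888]
eef_rot: [[0.137, 0.991, -0.001], [0.991, -0.137, -0.0], [-0.0, -0.0, -1.0]]
force: [0.2, 0.1, -0.2]
opening: 0.0429
finger_force: 0.0
```

{"fn": "move_arm", "kwargs": {"commands": [[[30,-20,0],[0,0,0],0.5],[[0,0,0],[0,0,0],0.5],[[0,0,0],[0,0,0],0.5]]}}

```text
time_s: 25.78
tool_pos: [0.4343, 0.0863, 0.1888]
eef_rot: [[0.132, 0.991, -0.0], [0.991, -0.132, -0.001], [-0.001, -0.0, -1.0]]
force: [0.4, -1.3, 0.4]
opening: 0.0424
finger_force: 0.0
```

```bash
python3 puck.py g 11
python3 - <<'E'
from h import *
im,_=cap('side','s11');im2,_=cap('scene','sc11')
print(needle('side',im,-.06))
for n,i in(('side',im),('scene',im2)):
  for q,lo,hi in(('y',(20,110,60),(33,255,255)),('g',(45,90,30),(85,255,255)),('b',(102,140,50),(120,255,255))):
    for b in blob(i,lo,hi,n,.072,None,25):
      if b[0]<160: print(n,q,b)
E
```

```text
tcp [434.3  86.3 188.8] lane [-106.9  129.5]
949 [311.2 227.3] [430.8  94.7  75. ] lane [-111.6  137.3] delta tool xy [ 7.8 -4.7]
(np.float64(2.451634426290184), np.int64(18), np.float64(0.0350094063960759))
side y (np.int32(51), array([397.7, 183. ]), array([ 508.5, -304.6,   72. ]))
side y (np.int32(88), array([317.3, 234.3]), array([611. ,  36.8,  72. ]))
side y (np.int32(120), array([294.3, 320. ]), array([517.4, 340.1,  72. ]))
side g (np.int32(93), array([375.5, 264. ]), array([430.3,  93.7,  72. ]))
side b (np.int32(120), array([431.8, 209.5]), array([ 375.1, -198.1,   72. ]))
side b (np.int32(111), array([241. , 216.5]), array([839.8,  42.8,  72. ]))
side b (np.int32(66), array([184.6, 247.6]), array([890.9, 223.4,  72. ]))
side b (np.int32(40), array([278.8, 253.9]), array([660.4, 151.1,  72. ]))
side b (np.int32(87), array([329.2, 268.1]), array([524. , 152.4,  72. ]))
side b (np.int32(98), array([362.1, 283.4]), array([432.6, 172.9,  72. ]))
side b (np.int32(34), array([322. , 306.6]), array([482.3, 279.7,  72. ]))
side b (np.int32(34), array([306.2, 308.9]), array([510. ,
[... 839 characters left out ...]
.8,  72. ]))
scene b (np.int32(71), array([313.5, 205.2]), array([521.9, 154.8,  72. ]))
scene b (np.int32(113), array([425.6, 236.7]), array([824.2, 200.4,  72. ]))
scene b (np.int32(60), array([454.3, 242.1]), array([893.9, 219.7,  72. ]))
scene b (np.int32(105), array([431.5, 253.9]), array([859.6, 155.3,  72. ]))
scene b (np.int32(110), array([405. , 270.6]), array([824.8,  74.7,  72. ]))
scene b (np.int32(112), array([438.4, 270.4]), array([894.4, 115.4,  72. ]))
scene b (np.int32(57), array([415.1, 281.7]), array([859.7,  55.8,  72. ]))
scene b (np.int32(56), array([408.2, 293.1]), array([859.3,  17.2,  72. ]))
scene b (np.int32(61), array([422. , 299.3]), array([894.4,  16.8,  72. ]))
```

{"fn": "move_arm", "kwargs": {"commands": [[[8,-4,10],[0,0,0],0.5],[[0,0,30],[0,0,0],0.5],[[0,0,30],[0,0,0],0.5],[[0,0,0],[0,0,0],0.5],[[0,0,0],[0,0,0],0.5]]}}

```text
time_s: 26.35
tool_pos: [0.4306, 0.0927, 0.1172]
eef_rot: [[0.138, 0.99, -0.006], [0.99, -0.138, -0.001], [-0.002, -0.006, -1.0]]
force: [-0.3, -1.5, 1.1]
opening: 0.0422
finger_force: 0.0
```

```bash
python3 puck.py g 12
```

```text
tcp [430.6  92.7 117.2] lane [-111.4  135.4]
1945 [318.3 277.5] [430.9  95.4  75. ] lane [-111.5  138.1] delta tool xy [ 2.7 -0.1]
```

{"fn": "move_arm", "kwargs": {"commands": [[[0,0,25],[0,0,0],0.5],[[0,0,25],[0,0,0],0.5],[[0,0,17],[0,0,0],0.5],[[0,0,0],[0,0,0],0.5],[[0,0,0],[0,0,0],0.5]]}}

```text
time_s: 26.82
tool_pos: [0.4333, 0.0935, 0.0532]
eef_rot: [[0.137, 0.991, 0.0], [0.991, -0.137, 0.0], [0.0, 0.0, -1.0]]
force: [0.1, 0.3, 0.6]
opening: 0.0426
finger_force: 0.0
```

```bash
python3 puck.py g 13; python3 f.py
```

```text
tcp [433.3  93.5  53.2] lane [-108.9  136.5]
4634 [308.6 355.9] [431.   96.9  75. ] lane [-111.7  139.6] delta tool xy [ 3.1 -2.8]
lane [-108.   136.8] F [0.2 0.1 0.5] [-0.03  0.01  0.06] 0.04241554047984486 0.0
```

{"fn": "move_arm", "kwargs": {"commands": [[[1,-2.5,1.5],[0,0,0],0.5],[[0,0,0],[0,0,0],0.9],[[0,0,0],[0,0,0],0.9],[[0,0,0],[0,0,0],0.9],[[0,0,0],[0,0,0],0.9]]}}

```text
time_s: 27.28
tool_pos: [0.4313, 0.0952, 0.0522]
eef_rot: [[0.136, 0.991, 0.002], [0.991, -0.136, 0.0], [0.001, 0.002, -1.0]]
force: [-1.4, 0.7, 6.5]
opening: 0.0198
finger_force: 39.1
```

```bash
python3 f.py
```

```text
lane [-111.2  137.9] F [-1.5  0.5  6.5] [0.03 0.18 0.  ] 0.019797400342750432 39.107934795320034
```

{"fn": "move_arm", "kwargs": {"commands": [[[-10,4,0],[0,0,0],0.9],[[-18,7,0],[0,0,0],0.9],[[-18,7,0],[0,0,0],0.9],[[-18,7,0],[0,0,0],0.9],[[-18,7,0],[0,0,0],0.9],[[-18,7,0],[0,0,0],0.9],[[-18,7,0],[0,0,0],0.9],[[-16,4,0],[0,0,0],0.9],[[0,0,0],[0,0,0],0.9],[[0,0,0],[0,0,0],0.9]]}}

```text
time_s: 28.12
tool_pos: [0.4634, -0.046, 0.0522]
eef_rot: [[0.138, 0.99, 0.004], [0.991, -0.138, -0.002], [-0.001, 0.004, -1.0]]
force: [1.1, -4.3, 6.5]
opening: 0.02
finger_force: 39.6
```

```bash
python3 f.py;python3 puck.py g 14
cat > foot.py <<'E'
from h import *
import sys
n=sys.argv[1]; sys.argv=['x','y','t']
exec(open('puck.py').read().split("s=bot")[0])
s=bot.get_state(); im=cv2.imread(f'pics/p{n}.png').astype(int)
col=im[:,306:330].mean((1,2)); e=[v for v in range(190,300) if col[v]-col[v-3]>30][:1]
print('foot far edge row',e,'foot centre lane y', [lane(px('wrist',318,v-1,0,S=s)*1e3)[1]-21 for v in e])
E
python3 foot.py 14; python3 foot.py 9
```

```text
lane [-60.2   2.4] F [ 1.6 -4.1  6.5] [-0.7  -0.14 -0.  ] 0.020009518608123358 39.604594856500626
tcp [463.4 -46.   52.2] lane [-60.2   2.4]
4657 [319.6 360.8] [464.3 -44.3  75. ] lane [-59.5   4.2] delta tool xy [1.8 0.7]
foot far edge row [238] foot centre lane y [np.float64(1.1999999999999993)]
foot far edge row [239] foot centre lane y [np.float64(0.6999999999999993)]
```

{"fn": "move_arm", "kwargs": {"commands": [[[-0.7,0,-0.5],[0,0,0],0.9],[[0,8,0],[0,0,0],0.9],[[0,8,0],[0,0,0],0.9],[[0,8,0],[0,0,0],0.9],[[0,8,0],[0,0,0],0.9],[[0,8,0],[0,0,0],0.9],[[0,5,0],[0,0,0],0.9],[[0,5,0],[0,0,0],0.9],[[0,5,0],[0,0,0],0.9],[[0,0,0],[0,0,0],0.9]]}}

```text
time_s: 29.0
tool_pos: [0.5152, -0.0517, 0.0522]
eef_rot: [[0.136, 0.991, -0.003], [0.991, -0.136, 0.001], [0.0, -0.003, -1.0]]
force: [-5.7, 0.2, 12.0]
opening: 0.0201
finger_force: 40.3
```

```bash
python3 f.py
```

```text
lane [-8.1  3.7] F [-5.6 -0.6 12. ] [0.13 0.8  0.01] 0.020107290123643807 40.263482183218
```

{"fn": "move_arm", "kwargs": {"commands": [[[0,-4,0],[0,0,0],0.9],[[-2,0,-0.5],[0,0,0],0.9],[[0,0,0],[0,0,0],0.9]]}}

```text
time_s: 29.25
tool_pos: [0.5118, -0.0534, 0.0522]
eef_rot: [[0.136, 0.991, 0.001], [0.991, -0.136, 0.001], [0.001, 0.0, -1.0]]
force: [-0.5, 3.2, 6.2]
opening: 0.0204
finger_force: 39.7
```

```bash
python3 f.py;python3 puck.py g 15; python3 foot.py 15
```

```text
lane [-11.3   1.6] F [-0.9  3.1  6.2] [ 0.41 -0.08  0.  ] 0.02039975097704839 39.68854330480099
tcp [511.8 -53.4  52.2] lane [-11.3   1.6]
4636 [319.4 360.6] [512.6 -51.6  75. ] lane [-10.7   3.5] delta tool xy [1.9 0.6]
foot far edge row [238] foot centre lane y [np.float64(0.10000000000000142)]
```

{"fn": "move_arm", "kwargs": {"commands": [[[0,5,0],[0,0,0],0.9],[[0,5,0],[0,0,0],0.9],[[0,5,0],[0,0,0],0.9],[[0,0,0],[0,0,0],0.9]]}}

```text
time_s: 29.63
tool_pos: [0.5257, -0.0559, 0.0522]
eef_rot: [[0.136, 0.991, -0.003], [0.991, -0.136, 0.0], [-0.0, -0.003, -1.0]]
force: [-4.6, 1.1, 10.5]
opening: 0.0202
finger_force: 40.2
```

```bash
python3 f.py
```

```text
lane [2.9 1. ] F [-4.7  0.4 10.5] [0.16 0.65 0.02] 0.02016927420923461 40.24050123989582
```

{"fn": "move_arm", "kwargs": {"commands": [[[0,0,-1],[0,0,0],0.9],[[0,5,0],[0,0,0],0.9],[[0,5,0],[0,0,0],0.9],[[0,5,0],[0,0,0],0.9],[[0,5,0],[0,0,0],0.9],[[0,5,0],[0,0,0],0.9],[[0,0,0],[0,0,0],0.9]]}}

```text
time_s: 30.22
tool_pos: [0.5513, -0.0596, 0.0523]
eef_rot: [[0.136, 0.991, -0.001], [0.991, -0.136, 0.0], [-0.0, -0.001, -1.0]]
force: [-0.2, 0.3, 1.2]
opening: 0.0202
finger_force: 39.5
```

```bash
python3 f.py; python3 puck.py g 16; python3 foot.py 16
```

```text
lane [28.8  0.8] F [-0.3  0.3  1.2] [-0.03 -0.17 -0.01] 0.020176928424423635 39.49589665979147
tcp [551.3 -59.6  52.3] lane [28.8  0.8]
4609 [319.6 360.5] [552.3 -57.8  75. ] lane [29.5  2.7] delta tool xy [1.9 0.7]
foot far edge row [220] foot centre lane y [np.float64(8.100000000000001)]
```

{"fn": "move_arm", "kwargs": {"commands": [[[0.4,1.2,0],[0,0,0],0.9],[[-0.4,6.8,0],[0,0,0],0.9],[[-1.1,6.7,0],[0,0,0],0.9],[[-1.8,6.6,0],[0,0,0],0.9],[[-2.4,6.3,0],[0,0,0],0.9],[[-3.1,6.1,0],[0,0,0],0.9],[[-3.7,5.7,0],[0,0,0],0.9],[[-4.3,5.3,0],[0,0,0],0.9],[[0,0,0],[0,0,0],0.9]]}}

```text
time_s: 31.02
tool_pos: [0.5947, -0.0832, 0.0528]
eef_rot: [[0.137, 0.991, 0.001], [0.991, -0.137, -0.001], [-0.0, 0.001, -1.0]]
force: [1.3, 0.4, -1.8]
opening: 0.02
finger_force: 39.3
```

```bash
python3 f.py
```

```text
lane [ 74.9 -16.7] F [ 1.2  0.6 -1.8] [-0.   -0.08  0.02] 0.019952767183508663 39.27142862230539
```

{"fn": "move_arm", "kwargs": {"commands": [[[-4.8,4.8,0],[0,0,0],0.9],[[-5.3,4.3,0],[0,0,0],0.9],[[-5.7,3.7,0],[0,0,0],0.9],[[-6.0,3.1,0],[0,0,0],0.9],[[-6.3,2.4,0],[0,0,0],0.9],[[-6.6,1.7,0],[0,0,0],0.9],[[-6.7,1.0,0],[0,0,0],0.9],[[-6.8,0.3,0],[0,0,0],0.9],[[0,0,0],[0,0,0],0.9]]}}

```text
time_s: 31.77
tool_pos: [0.6077, -0.1342, 0.0528]
eef_rot: [[0.137, 0.991, -0.0], [0.991, -0.137, -0.0], [-0.0, 0.0, -1.0]]
force: [-0.3, 0.3, -1.4]
opening: 0.0204
finger_force: 39.3
```

```bash
python3 f.py
```

```text
lane [ 94.7 -65.4] F [-0.3  0.3 -1.4] [-0.02 -0.08 -0.02] 0.020353140232022206 39.283619709312916
```

{"fn": "move_arm", "kwargs": {"commands": [[[-10,0,0],[0,0,0],0.9],[[-10,0,0],[0,0,0],0.9],[[-10,0,0],[0,0,0],0.9],[[-10,0,0],[0,0,0],0.9],[[-10,0,0],[0,0,0],0.9],[[-10,0,0],[0,0,0],0.9],[[-10,0,0],[0,0,0],0.9],[[-10,0,0],[0,0,0],0.9],[[-10,0,0],[0,0,0],0.9],[[-10,0,0],[0,0,0],0.9]]}}

```text
time_s: 32.6
tool_pos: [0.5941, -0.2328, 0.0528]
eef_rot: [[0.136, 0.991, 0.0], [0.991, -0.136, -0.0], [-0.0, 0.0, -1.0]]
force: [0.3, -0.3, -0.5]
opening: 0.0204
finger_force: 39.3
```

```bash
python3 f.py
```

```text
lane [  94.6 -165. ] F [ 0.3 -0.3 -0.5] [-0.02 -0.03  0.03] 0.02042251276282424 39.2830715328455
```

{"fn": "move_arm", "kwargs": {"commands": [[[-5,0,0],[0,0,0],0.9],[[-2,0,0],[0,0,0],0.9],[[-2,0,0],[0,0,0],0.9],[[-2,0,0],[0,0,0],0.9],[[0,0,0],[0,0,0],0.9]]}}

```text
time_s: 33.02
tool_pos: [0.5927, -0.2426, 0.0527]
eef_rot: [[0.136, 0.991, -0.0], [0.991, -0.136, 0.0], [0.0, -0.0, -1.0]]
force: [-0.6, 0.5, -1.5]
opening: 0.0202
finger_force: 39.3
```

```bash
python3 f.py
```

```text
lane [  94.6 -174.9] F [-0.7  0.4 -1.5] [-0.03 -0.01  0.01] 0.02022418340157583 39.283523708581924
```

{"fn": "move_arm", "kwargs": {"commands": [[[-2,0,0],[0,0,0],0.9],[[-2,0,0],[0,0,0],0.9],[[-2,0,0],[0,0,0],0.9],[[0,0,0],[0,0,0],0.9]]}}

```text
time_s: 33.35
tool_pos: [0.592, -0.2487, 0.0528]
eef_rot: [[0.136, 0.991, 0.0], [0.991, -0.136, -0.0], [0.0, 0.0, -1.0]]
force: [-0.4, 0.1, -1.5]
opening: 0.0201
finger_force: 39.3
```

```bash
python3 f.py
```

```text
lane [  94.7 -181. ] F [-0.4  0.1 -1.5] [ 0.   -0.02  0.01] 0.020079008069443446 39.283273592591286
```

{"fn": "move_arm", "kwargs": {"commands": [[[-2,0,0],[0,0,0],0.9],[[0,0,0],[0,0,0],0.9]]}}

```text
time_s: 33.52
tool_pos: [0.5918, -0.2499, 0.0528]
eef_rot: [[0.137, 0.991, 0.0], [0.991, -0.137, 0.002], [0.002, -0.0, -1.0]]
force: [0.3, 4.3, -1.1]
opening: 0.0203
finger_force: 39.3
```

```bash
python3 f.py
```

```text
lane [  94.6 -182.2] F [-0.3  4.3 -1.1] [ 0.75 -0.11 -0.  ] 0.020256492942793414 39.33987021446228
```

{"fn": "move_arm", "kwargs": {"commands": [[[-1.5,0,1],[0,0,0],0.9],[[0,0,0],[0,0,0],0.9],[[0,0,0],[0,0,0],0.5],[[0,0,0],[0,0,0],0.5],[[0,0,0],[0,0,0],0.5],[[0,0,-15],[0,0,0],0.5],[[0,0,-30],[0,0,0],0.5],[[0,0,-30],[0,0,0],0.5],[[0,0,-30],[0,0,0],0.5],[[0,0,-33],[0,0,0],0.5]]}}

```text
time_s: 34.35
tool_pos: [0.5908, -0.2524, 0.1904]
eef_rot: [[0.136, 0.991, -0.001], [0.991, -0.136, -0.0], [-0.0, -0.001, -1.0]]
force: [0.1, -0.2, -0.2]
opening: 0.043
finger_force: 0.0
```

{"fn": "move_arm", "kwargs": {"commands": [[[32,-17,0],[0,0,0],0.5],[[32,-17,0],[0,0,0],0.5],[[32,-17,0],[0,0,0],0.5],[[32,-17,0],[0,0,0],0.5],[[32,-17,0],[0,0,0],0.5],[[32,-17,0],[0,0,0],0.5],[[32,-17,0],[0,0,0],0.5],[[32,-17,0],[0,0,0],0.5],[[32,-17,0],[0,0,0],0.5],[[32,-17,0],[0,0,0],0.5]]}}

```text
time_s: 35.18
tool_pos: [0.4661, 0.0891, 0.1902]
eef_rot: [[0.137, 0.991, 0.001], [0.991, -0.137, -0.0], [-0.0, 0.001, -1.0]]
force: [0.8, -0.2, 0.1]
opening: 0.0426
finger_force: 0.0
```

{"fn": "move_arm", "kwargs": {"commands": [[[30,-17,0],[0,0,0],0.5],[[30,-17,0],[0,0,0],0.5],[[20,-13,0],[0,0,0],0.5],[[0,0,0],[0,0,0],0.5],[[0,0,0],[0,0,0],0.5]]}}

```text
time_s: 35.6
tool_pos: [0.4308, 0.1744, 0.19]
eef_rot: [[0.133, 0.991, 0.001], [0.991, -0.133, -0.0], [-0.0, 0.001, -1.0]]
force: [-0.0, -0.7, -0.3]
opening: 0.0428
finger_force: 0.0
```

```bash
python3 puck.py b 17
python3 - <<'E'
from h import *
im,_=cap('side','s17');im2,_=cap('scene','sc17')
print(needle('side',im,-.06))
for q,lo,hi in(('y',(20,110,60),(33,255,255)),('g',(45,90,30),(85,255,255))):
    for b in blob(im2,lo,hi,'scene',.072,None,25): print(q,b)
for b in blob(im2,(102,140,50),(120,255,255),'scene',.072,None,25):
    if b[2][0]<560: print(b)
E
```

```text
tcp [430.8 174.4 190. ] lane [-122.4  216.3]
505 [432.1  17.3] [522.6 310.6  75. ] lane [-49.9 363.7] delta tool xy [147.4  72.5]
558 [271.   30.9] [419.7 311.3  75. ] lane [-151.9  350.4] delta tool xy [134.1 -29.5]
536 [424.2  61.8] [512.5 280.5  75. ] lane [-55.8 332.5] delta tool xy [116.2  66.6]
584 [292.5  73.9] [429.2 281.   75. ] lane [-138.4  321.7] delta tool xy [105.4 -16. ]
565 [388.5  92.9] [486.6 261.9  75. ] lane [-78.9 310.6] delta tool xy [94.3 43.5]
573 [338.   97.7] [454.9 262.2  75. ] lane [-110.4  306.6] delta tool xy [90.3 12. ]
941 [320.7 238.4] [432.4 174.3  75. ] lane [-120.8  216.4] delta tool xy [0.1 1.6]
935 [454.8 249.1] [523.2 154.1  75. ] lane [-28.1 208.7] delta tool xy [-7.6 94.3]
(np.float64(2.451634426290184), np.int64(18), np.float64(0.0350094063960759))
y (np.int32(59), array([345., 160.]), array([508.9, 355. ,  72. ]))
y (np.int32(107), array([320.2, 245.3]), array([607.2,  42. ,  72. ]))
y (np.int32(113), array([235.6, 339.9]), array([ 582.5, -289.5,   72. ]))
y (np.int32(763), array([200.4, 388.7]), array([ 587. , -422.6,   72. ]))
g (np.int32(94), array([248.5, 327.4]), array([ 588.7, -248.2,   72. ]))
(np.int32(81), array([288.1, 188. ]), array([428.8, 176.8,  72. ]))
(np.int32(89), array([313.4, 204.6]), array([520.6, 156.7,  72. ]))
(np.int32(182), array([174. , 316.5]), array([ 425.6, -308.6,   72. ]))
```

{"fn": "move_arm", "kwargs": {"commands": [[[1,1.5,10],[0,0,0],0.5],[[0,0,30],[0,0,0],0.5],[[0,0,30],[0,0,0],0.5],[[0,0,25],[0,0,0],0.5],[[0,0,25],[0,0,0],0.5],[[0,0,18],[0,0,0],0.5],[[0,0,0],[0,0,0],0.5],[[0,0,0],[0,0,0],0.5]]}}

```text
time_s: 36.42
tool_pos: [0.4317, 0.1733, 0.0503]
eef_rot: [[0.138, 0.99, -0.003], [0.99, -0.138, -0.001], [-0.002, -0.003, -1.0]]
force: [0.3, -0.3, 1.3]
opening: 0.0424
finger_force: 0.0
```

```bash
python3 puck.py b 18|head -1; python3 puck.py b 18|sort -n|tail -1; python3 f.py
```

```text
tcp [431.7 173.3  50.3] lane [-121.4  215.4]
4685 [315.4 360.2] [432.7 176.4  75. ] lane [-120.7  218.5] delta tool xy [ 2.4 -0.5]
lane [-119.5  216.7] F [ 0.2  0.1 -0.2] [-0.01  0.03  0.01] 0.04271266460425175 0.0
```

{"fn": "move_arm", "kwargs": {"commands": [[[0.7,-1,0],[0,0,0],0.5],[[0,0,0],[0,0,0],0.9],[[0,0,0],[0,0,0],0.9],[[0,0,0],[0,0,0],0.9],[[0,0,0],[0,0,0],0.9],[[0,0,-1],[0,0,0],0.9],[[0,0,0],[0,0,0],0.9]]}}

```text
time_s: 37.1
tool_pos: [0.4319, 0.1755, 0.0531]
eef_rot: [[0.136, 0.991, 0.001], [0.991, -0.136, 0.0], [0.0, 0.001, -1.0]]
force: [-1.0, 0.3, 3.9]
opening: 0.0202
finger_force: 39.5
```

```bash
python3 f.py
```

```text
lane [-121.5  217.5] F [-1.   0.2  3.9] [-0.02  0.1   0.02] 0.020248414096533152 39.52950797975063
```

{"fn": "move_arm", "kwargs": {"commands": [[[-10,3,0],[0,0,0],0.9],[[-20,6,0],[0,0,0],0.9],[[-24,7,0],[0,0,0],0.9],[[-24,7,0],[0,0,0],0.9],[[-24,7,0],[0,0,0],0.9],[[-24,7,0],[0,0,0],0.9],[[-24,7,0],[0,0,0],0.9],[[-24,7,0],[0,0,0],0.9],[[-24,7,0],[0,0,0],0.9],[[-12,3,0],[0,0,0],0.9]]}}

```text
time_s: 37.93
tool_pos: [0.464, -0.0436, 0.0531]
eef_rot: [[0.138, 0.99, 0.001], [0.99, -0.138, -0.001], [-0.0, 0.001, -1.0]]
force: [-0.4, 3.1, 4.3]
opening: 0.0199
finger_force: 39.6
```

{"fn": "move_arm", "kwargs": {"commands": [[[-4,0,0],[0,0,0],0.9],[[0,0,0],[0,0,0],0.9],[[0,0,0],[0,0,0],0.9]]}}

```text
time_s: 38.18
tool_pos: [0.4633, -0.0455, 0.0532]
eef_rot: [[0.136, 0.991, 0.001], [0.991, -0.136, -0.001], [-0.001, 0.001, -1.0]]
force: [0.3, -1.9, 4.4]
opening: 0.0204
finger_force: 39.5
```

```bash
python3 f.py; python3 puck.py b 19|sort -n|tail -1; python3 foot.py 19
```

```text
lane [-60.3   2.9] F [ 0.5 -1.8  4.4] [-0.46 -0.08 -0.04] 0.020375673175533546 39.53666903078556
4483 [319.4 361.8] [464.  -44.8  75. ] lane [-59.7   3.6] delta tool xy [0.7 0.6]
foot far edge row [240] foot centre lane y [np.float64(0.3999999999999986)]
```

{"fn": "move_arm", "kwargs": {"commands": [[[-0.5,0,-1],[0,0,0],0.9],[[0,8,0],[0,0,0],0.9],[[0,8,0],[0,0,0],0.9],[[0,8,0],[0,0,0],0.9],[[0,8,0],[0,0,0],0.9],[[0,8,0],[0,0,0],0.9],[[0,5,0],[0,0,0],0.9],[[0,5,0],[0,0,0],0.9],[[0,0,0],[0,0,0],0.9]]}}

```text
time_s: 38.98
tool_pos: [0.5137, -0.0524, 0.0538]
eef_rot: [[0.136, 0.991, 0.001], [0.991, -0.136, -0.0], [0.0, 0.001, -1.0]]
force: [0.4, -0.0, 0.4]
opening: 0.02
finger_force: 39.3
```

```bash
python3 f.py; python3 puck.py b 20|sort -n|tail -1; python3 foot.py 20
```

```text
lane [-9.5  2.9] F [0.4 0.  0.4] [-0.05  0.    0.04] 0.019974658188160885 39.283457547426224
7195 [615.9 399.3] [ 646.2 -109.2   75. ] lane [129.5 -35.5] delta tool xy [-38.4 139. ]
foot far edge row [240] foot centre lane y [np.float64(-0.10000000000000142)]
```

{"fn": "move_arm", "kwargs": {"commands": [[[-0.5,5,0],[0,0,0],0.9],[[0,5,0],[0,0,0],0.9],[[0,5,0],[0,0,0],0.9],[[0,0,0],[0,0,0],0.9]]}}

```text
time_s: 39.37
tool_pos: [0.5287, -0.0551, 0.0542]
eef_rot: [[0.136, 0.991, 0.002], [0.991, -0.136, -0.0], [-0.0, 0.002, -1.0]]
force: [0.1, 0.6, -1.2]
opening: 0.0203
finger_force: 39.3
```

```bash
python3 f.py
```

```text
lane [5.7 2.2] F [ 0.   0.6 -1.2] [-0.04  0.04  0.03] 0.020252256649719396 39.31059770286083
```

{"fn": "move_arm", "kwargs": {"commands": [[[0,5,0],[0,0,0],0.9],[[0,5,0],[0,0,0],0.9],[[0,5,0],[0,0,0],0.9],[[0,5,0],[0,0,0],0.9],[[0,0,0],[0,0,0],0.9]]}}

```text
time_s: 39.78
tool_pos: [0.5486, -0.0577, 0.0541]
eef_rot: [[0.136, 0.991, 0.002], [0.991, -0.136, -0.0], [-0.0, 0.002, -1.0]]
force: [1.2, -0.5, -1.2]
opening: 0.0201
finger_force: 39.3
```

```bash
python3 f.py
```

```text
lane [25.8  2.3] F [ 1.2 -0.3 -1.2] [ 0.   -0.01 -0.02] 0.020147405735821605 39.30150702595711
```

Free in the lane. Now round the bend and down the straight.

{"fn": "move_arm", "kwargs": {"commands": [[[-0.5,4.2,0],[0,0,0],0.9],[[-0.4,6.8,0],[0,0,0],0.9],[[-1.1,6.7,0],[0,0,0],0.9],[[-1.8,6.6,0],[0,0,0],0.9],[[-2.4,6.3,0],[0,0,0],0.9],[[-3.1,6.1,0],[0,0,0],0.9],[[-3.7,5.7,0],[0,0,0],0.9],[[-4.3,5.3,0],[0,0,0],0.9],[[0,0,0],[0,0,0],0.9]]}}

```text
time_s: 40.53
tool_pos: [0.5933, -0.0823, 0.054]
eef_rot: [[0.137, 0.991, 0.001], [0.991, -0.137, -0.001], [-0.0, 0.001, -1.0]]
force: [0.5, -0.2, -1.7]
opening: 0.0203
finger_force: 39.3
```

```bash
python3 f.py
```

```text
lane [ 73.4 -16. ] F [ 0.5 -0.1 -1.7] [ 0.03 -0.04 -0.01] 0.020275559637172473 39.29503843188286
```

{"fn": "move_arm", "kwargs": {"commands": [[[-4.8,4.8,0],[0,0,0],0.9],[[-5.3,4.3,0],[0,0,0],0.9],[[-5.7,3.7,0],[0,0,0],0.9],[[-6.0,3.1,0],[0,0,0],0.9],[[-6.3,2.4,0],[0,0,0],0.9],[[-6.6,1.7,0],[0,0,0],0.9],[[-6.7,1.0,0],[0,0,0],0.9],[[-6.8,0.3,0],[0,0,0],0.9],[[0,0,0],[0,0,0],0.9]]}}

```text
time_s: 41.28
tool_pos: [0.6063, -0.1332, 0.0538]
eef_rot: [[0.137, 0.991, -0.0], [0.991, -0.137, -0.0], [-0.0, 0.0, -1.0]]
force: [0.4, 0.1, -1.3]
opening: 0.0204
finger_force: 39.3
```

```bash
python3 f.py
```

```text
lane [ 93.2 -64.7] F [ 0.3  0.2 -1.3] [-0.02  0.05  0.  ] 0.0204089392221845 39.29520137608051
```

{"fn": "move_arm", "kwargs": {"commands": [[[-9,0,0],[0,0,0],0.9],[[-9,0,0],[0,0,0],0.9],[[-9,0,0],[0,0,0],0.9],[[-9,0,0],[0,0,0],0.9],[[-9,0,0],[0,0,0],0.9],[[-9,0,0],[0,0,0],0.9],[[-6,0,0],[0,0,0],0.9],[[0,0,0],[0,0,0],0.9]]}}

```text
time_s: 41.95
tool_pos: [0.5982, -0.1928, 0.0539]
eef_rot: [[0.138, 0.99, 0.0], [0.99, -0.138, -0.0], [-0.0, 0.0, -1.0]]
force: [0.6, -0.1, -1.9]
opening: 0.0202
finger_force: 39.3
```

```bash
python3 f.py
```

```text
lane [  93.3 -124.8] F [ 0.6  0.  -1.9] [ 0.   -0.   -0.03] 0.02022576211389246 39.29486118257046
```

{"fn": "move_arm", "kwargs": {"commands": [[[-3,0,0.8],[0,0,0],0.9],[[-3,0,0],[0,0,0],0.9],[[-2,0,0],[0,0,0],0.9],[[-2,0,0],[0,0,0],0.9],[[-2,0,0],[0,0,0],0.9],[[0,0,0],[0,0,0],0.9]]}}

```text
time_s: 42.45
tool_pos: [0.5969, -0.2033, 0.0532]
eef_rot: [[0.136, 0.991, 0.0], [0.991, -0.136, -0.0], [-0.0, 0.001, -1.0]]
force: [-0.8, 0.4, 0.8]
opening: 0.0203
finger_force: 39.3
```

```bash
python3 f.py
```

```text
lane [  93.4 -135.4] F [-0.8  0.3  0.8] [ 0.01 -0.04 -0.02] 0.020298022292175786 39.29205536842346
```

{"fn": "move_arm", "kwargs": {"commands": [[[-2,0,0],[0,0,0],0.9],[[-1.5,0,0],[0,0,0],0.9],[[0,0,0],[0,0,0],0.9]]}}

```text
time_s: 42.7
tool_pos: [0.5964, -0.2066, 0.0532]
eef_rot: [[0.136, 0.991, 0.0], [0.991, -0.136, 0.0], [0.0, 0.0, -1.0]]
force: [0.1, 0.5, 2.1]
opening: 0.0206
finger_force: 39.4
```

```bash
python3 f.py
```

```text
lane [  93.4 -138.8] F [-0.   0.5  2.1] [ 0.24 -0.07 -0.03] 0.020581547699747207 39.39613312482834
```

{"fn": "move_arm", "kwargs": {"commands": [[[-1.5,0,0],[0,0,0],0.9],[[-1,0,0],[0,0,0],0.9],[[0,0,0],[0,0,0],0.9]]}}

```text
time_s: 42.95
tool_pos: [0.5963, -0.2073, 0.0533]
eef_rot: [[0.137, 0.991, 0.0], [0.991, -0.137, 0.003], [0.003, 0.0, -1.0]]
force: [1.9, 7.7, 4.2]
opening: 0.0201
finger_force: 39.6
```

```bash
python3 f.py
```

```text
lane [  93.3 -139.5] F [0.9 7.9 4.2] [ 1.37 -0.23 -0.01] 0.02007393099140366 39.606626853346825
```

{"fn": "move_arm", "kwargs": {"commands": [[[-1.5,0,0],[0,0,0],0.9],[[0,0,0],[0,0,0],0.9],[[0,0,0],[0,0,0],0.5],[[0,0,0],[0,0,0],0.5],[[0,0,0],[0,0,0],0.5],[[0,0,-15],[0,0,0],0.5],[[0,0,-30],[0,0,0],0.5],[[0,0,-30],[0,0,0],0.5],[[0,0,-30],[0,0,0],0.5],[[0,0,-35],[0,0,0],0.5]]}}

```text
time_s: 43.78
tool_pos: [0.5943, -0.2108, 0.1926]
eef_rot: [[0.137, 0.991, -0.003], [0.991, -0.137, 0.0], [0.0, -0.003, -1.0]]
force: [0.6, 0.2, 0.5]
opening: 0.0429
finger_force: 0.0
```

{"fn": "move_arm", "kwargs": {"commands": [[[34,-1.5,0],[0,0,0],0.8],[[34,-1.5,0],[0,0,0],1],[[34,-1.5,0],[0,0,0],1],[[34,-1.5,0],[0,0,0],1],[[34,-1.5,0],[0,0,0],1],[[34,-1.5,0],[0,0,0],1],[[34,-1.5,0],[0,0,0],1],[[34,-1.5,0],[0,0,0],1],[[34,-1.5,0],[0,0,0],1],[[34,-1.5,0],[0,0,0],1]], "force": 40}}

```text
time_s: 44.62
tool_pos: [0.627, 0.1293, 0.1927]
eef_rot: [[0.137, 0.991, -0.0], [0.991, -0.137, -0.001], [-0.001, 0.0, -1.0]]
force: [-0.0, -0.1, -0.4]
opening: -0.0001
finger_force: 0.0
```

Run:
```python
from h import *
im,_=cap('scene','sc21'); s=bot.get_state(); w,_=cap('wrist','w21'); print(s['tool_pos'],s['opening'])
for q,lo,hi in(('y',(20,110,60),(33,255,255)),('g',(45,90,30),(85,255,255)),('b',(102,140,50),(120,255,255))):
    for b in blob(im,lo,hi,'scene',.072,None,25):
        if b[2][1]<-100 and b[2][0]>550 and b[0]<150: print(q,b)
for b in blob(w,(0,140,50),(8,255,255),'wrist',.085,s): print('pin',b)
for b in blob(im,(0,140,50),(8,255,255),'scene',.08): print('pin sc',b)
a=cv2.resize(im[240:380,210:350],(500,500),interpolation=2); b=w[:, 170:470]; b=cv2.resize(b,(300,480)); b=np.pad(b,((0,20),(0,0),(0,0)))
cv2.imwrite('pics/m21.png',np.hstack([a,b])[:,:,::-1])
```

```text
[0.62741837 0.13547359 0.19286385] -0.00011310726312853304
y (np.int32(113), array([235.6, 339.9]), array([ 582.5, -289.5,   72. ]))
g (np.int32(94), array([248.3, 327.3]), array([ 588.3, -248.3,   72. ]))
b (np.int32(72), array([260.3, 315.3]), array([ 593.7, -208.1,   72. ]))
pin (np.int32(711), array([319. , 226.3]), array([629.3, 145.9,  85. ]))
pin sc (np.int32(92), array([346.8, 220.1]), array([627.4, 144.5,  80. ]))
```

View pics/m21.png

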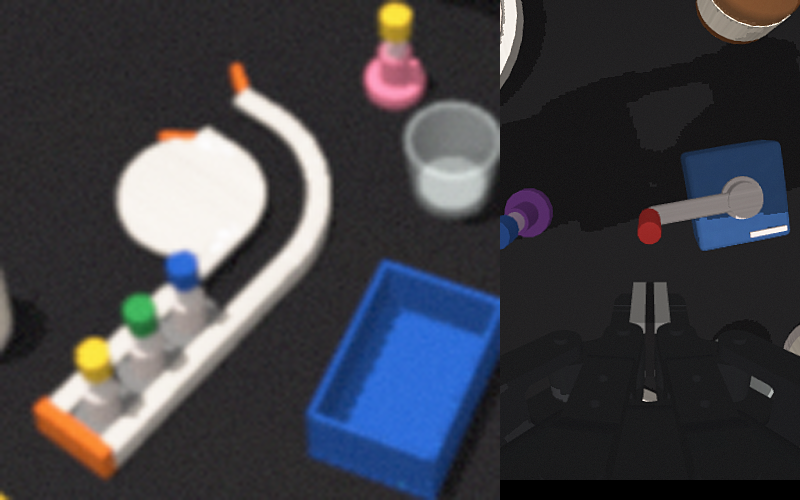

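The scene crop shows yellow, green and blue standing closed up against the orange stop; the centre spacing is about 41 mm. The wrist part shows the lever pin (red) at about (649,232) with its pivot to the right. I descend behind the pin with closed fingers and swing it.

{"fn": "move_arm", "kwargs": {"commands": [[[15,0,0],[0,0,0],1],[[15,0,0],[0,0,0],1],[[13,0,0],[0,0,0],1],[[0,0,20],[0,0,0],1],[[0,0,25],[0,0,0],1],[[0,0,25],[0,0,0],1],[[0,0,20],[0,0,0],1],[[0,0,13],[0,0,0],1],[[0,0,0],[0,0,0],1],[[0,0,0],[0,0,0],1]]}}

```text
time_s: 45.55
tool_pos: [0.6327, 0.1708, 0.0893]
eef_rot: [[0.137, 0.991, -0.002], [0.991, -0.137, -0.0], [-0.001, -0.002, -1.0]]
force: [0.6, 0.0, 0.2]
opening: 0.0001
finger_force: 0.0
```

```bash
python3 f.py
python3 - <<'E'
from h import *
s=bot.get_state();w,_=cap('wrist','w22');print(s['tool_pos'])
E
```

```text
lane [ 78.1 240.1] F [0.5 0.1 0.2] [ 0.01 -0.01 -0.01] 9.689375277535501e-05 0.0
[0.63267396 0.17077026 0.08933882]
```

{"fn": "move_arm", "kwargs": {"commands": [[[-6,-0.5,0],[0,0,0],1],[[-6,0,0],[0,0,0],1],[[-6,0.5,0],[0,0,0],1],[[-6,1,0],[0,0,0],1],[[-6,1.6,0],[0,0,0],1],[[-5.8,2,0],[0,0,0],1],[[-5.5,2.6,0],[0,0,0],1],[[0,0,0],[0,0,0],1]]}}

```text
time_s: 46.27
tool_pos: [0.6349, 0.1279, 0.0903]
eef_rot: [[0.137, 0.991, 0.0], [0.991, -0.137, -0.0], [-0.0, 0.0, -1.0]]
force: [-0.5, 2.3, 0.5]
opening: 0.0001
finger_force: 0.9
```

```bash
cat > pin.py <<'E'
from h import *
c=(698.3,151.6)
for n in('scene','side'):
    im,_=cap(n,'pin')
    for b in blob(im,(0,140,50),(8,255,255),n,.08,None,12):
        d=b[2][:2]-np.array(c)
        if 40<np.hypot(*d)<95: print(n,b[0],b[2],'r',np.hypot(*d).round(1),'theta',((np.arctan2(d[1],d[0])%(2*np.pi))-np.radians(184.6)).round(2))
E
python3 f.py; python3 pin.py
```

```text
lane [ 86.1 197.9] F [-0.8  2.2  0.5] [ 0.27 -0.1   0.01] 0.00013735307473711176 0.9231105074286461
scene 87 [640.7 106.4  80. ] r 73.2 theta 0.59
```

{"fn": "move_arm", "kwargs": {"commands": [[[-5.3,3,0],[0,0,0],1],[[-5,3.5,0],[0,0,0],1],[[-4.7,3.9,0],[0,0,0],1],[[-4.3,4.3,0],[0,0,0],1],[[0,0,0],[0,0,0],1]]}}

```text
time_s: 46.78
tool_pos: [0.6475, 0.1079, 0.0895]
eef_rot: [[0.137, 0.991, 0.001], [0.991, -0.137, 0.001], [0.002, 0.001, -1.0]]
force: [1.9, 5.7, -2.8]
opening: 0.0003
finger_force: 3.2
```

```bash
python3 f.py; python3 pin.py
```

```text
lane [101.3 179.8] F [ 1.1  5.9 -2.8] [ 1.   -0.28  0.12] 0.0002811840199255878 3.182409480214119
scene 91 [659.1  88.4  80. ] r 74.4 theta 0.94
```

The pin is at about 0.94 rad and near the corner of the pushing face. I turn the tool in place so that the face stays behind the pin, then finish the swing.

{"fn": "move_arm", "kwargs": {"commands": [[[0,0,0],[0,0,-0.11],1],[[0,0,0],[0,0,-0.11],1],[[0,0,0],[0,0,-0.11],1],[[0,0,0],[0,0,-0.11],1],[[0,0,0],[0,0,-0.11],1],[[0,0,0],[0,0,-0.11],1],[[0,0,0],[0,0,-0.11],1],[[0,0,0],[0,0,-0.11],1],[[0,0,0],[0,0,-0.11],1],[[0,0,0],[0,0,0],1]]}}

```text
time_s: 47.72
tool_pos: [0.6451, 0.1069, 0.089]
eef_rot: [[-0.755, 0.656, -0.004], [0.656, 0.755, -0.001], [0.002, -0.003, -1.0]]
force: [-2.8, 0.7, 0.2]
opening: -0.0003
finger_force: 1.1
```

```bash
python3 f.py; python3 pin.py
```

```text
lane [ 99.2 178.5] F [-2.8  0.4  0.2] [ 0.06  0.35 -0.  ] -0.00028105958401338063 1.080893687903881
scene 85 [657.5  90.   80. ] r 73.9 theta 0.91
```

{"fn": "move_arm", "kwargs": {"commands": [[[-2.8,1,0],[0,0,0],1],[[-2.8,1,0],[0,0,0],1],[[0,0,0],[0,0,0],1]]}}

```text
time_s: 48.07
tool_pos: [0.6524, 0.1053, 0.0899]
eef_rot: [[-0.753, 0.658, 0.0], [0.658, 0.753, -0.0], [-0.0, 0.0, -1.0]]
force: [-1.6, 0.4, -0.4]
opening: 0.0001
finger_force: 1.1
```

```bash
python3 f.py; python3 pin.py
```

```text
lane [106.6 177.9] F [-1.7  0.2 -0.4] [ 0.12  0.34 -0.08] 8.027547834630443e-05 1.100245714187622
scene 81 [662.2  86.6  80. ] r 74.4 theta 0.98
```

{"fn": "move_arm", "kwargs": {"commands": [[[-2.8,0.8,0],[0,0,0],1],[[-2.8,0.8,0],[0,0,0],1],[[-2.8,0.8,0],[0,0,0],1],[[0,0,0],[0,0,0],1]]}}

```text
time_s: 48.5
tool_pos: [0.6605, 0.1018, 0.0901]
eef_rot: [[-0.753, 0.658, 0.001], [0.658, 0.753, -0.0], [-0.001, 0.0, -1.0]]
force: [-2.5, 1.0, 0.2]
opening: -0.0001
finger_force: 1.2
```

```bash
python3 f.py; python3 pin.py
```

```text
lane [115.1 175.5] F [-2.6  0.7  0.2] [ 0.03  0.41 -0.03] -0.00013831167464043906 1.1561574786901474
scene 80 [670.2  80.5  80. ] r 76.5 theta 1.11
```

{"fn": "move_arm", "kwargs": {"commands": [[[-2,0.6,0],[0,0,0],1],[[-2,0.6,0],[0,0,0],1],[[0,0,0],[0,0,0],1]]}}

```text
time_s: 48.85
tool_pos: [0.6634, 0.1004, 0.0901]
eef_rot: [[-0.753, 0.658, -0.001], [0.658, 0.753, 0.0], [0.001, -0.0, -1.0]]
force: [-4.6, 1.3, 2.2]
opening: 0.0001
finger_force: 1.9
```

```bash
python3 f.py; python3 pin.py
```

```text
lane [118.2 174.5] F [-4.7  0.7  2.2] [ 0.16  0.61 -0.06] 9.669282907771779e-05 1.9264711439609528
scene 77 [672.8  79.9  80. ] r 76.1 theta 1.15
```

{"fn": "move_arm", "kwargs": {"commands": [[[-2,0.6,0],[0,0,0],1],[[0,0,0],[0,0,0],1]]}}

```text
time_s: 49.12
tool_pos: [0.664, 0.1001, 0.09]
eef_rot: [[-0.753, 0.658, -0.004], [0.658, 0.753, 0.001], [0.003, -0.002, -1.0]]
force: [-8.8, 3.6, 4.9]
opening: 0.0001
finger_force: 4.1
```

```bash
python3 f.py; python3 pin.py
```

```text
lane [118.8 174.3] F [-9.2  2.4  4.9] [ 0.42  1.33 -0.07] 5.473584889764358e-05 4.118851125240326
scene 73 [672.7  80.7  80. ] r 75.4 theta 1.14
```

The lever is on its stop: the motion stalled and the force rose to 9 N at theta about 1.15. I ease off and lift away so it springs back.

{"fn": "move_arm", "kwargs": {"commands": [[[3,-0.9,0],[0,0,0],1],[[0,0,-15],[0,0,0],1],[[0,0,-25],[0,0,0],1],[[0,0,-30],[0,0,0],1],[[0,0,-35],[0,0,0],1],[[0,0,-35],[0,0,0],1],[[0,0,-20],[0,0,0],1],[[0,0,0],[0,0,0],1],[[0,0,0],[0,0,0],1],[[0,0,0],[0,0,0],1]]}}

```text
time_s: 50.05
tool_pos: [0.6631, 0.1004, 0.2504]
eef_rot: [[-0.753, 0.657, 0.002], [0.657, 0.753, -0.0], [-0.001, 0.001, -1.0]]
force: [-1.0, 0.4, -1.0]
opening: 0.0
finger_force: 0.0
```

```bash
python3 f.py; python3 pin.py
python3 - <<'E'
from h import *
im,_=cap('scene','sc30'); im2,_=cap('side','s30'); print(needle('side',im2,-.06)); print(bot.get_state()['tool_pos'])
for q,lo,hi in(('y',(20,110,60),(33,255,255)),('g',(45,90,30),(85,255,255)),('b',(102,140,50),(120,255,255))):
    for b in blob(im,lo,hi,'scene',.072,None,25):
        if b[2][1]<-100 and b[2][0]>550 and b[0]<150: print(q,b)
cv2.imwrite('pics/sc30.png',im[:,:,::-1])
E
```

```text
lane [117.8 174.5] F [-1.1  0.2 -1. ] [-0.03 -0.02 -0.05] 4.337190145149863e-05 0.0
scene 87 [627.7 143.3  80. ] r 71.1 theta 0.04
side 95 [627.2 146.7  80. ] r 71.3 theta -0.01
(np.float64(2.451634426290184), np.int64(18), np.float64(0.0350094063960759))
[0.66185873 0.10052351 0.24789869]
y (np.int32(113), array([235.5, 339.9]), array([ 582.4, -289.6,   72. ]))
g (np.int32(93), array([248.4, 327.3]), array([ 588.4, -248.3,   72. ]))
b (np.int32(72), array([260.3, 315.3]), array([ 593.7, -208.1,   72. ]))
```

View pics/sc30.png

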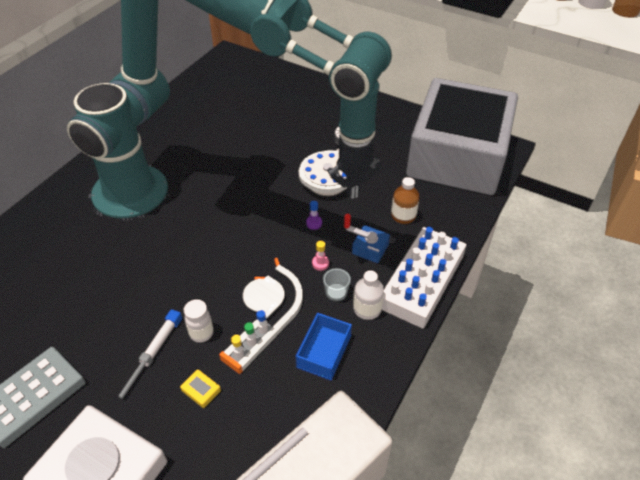

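The final view shows the three pucks in a row at the stop ((236,340), (249,327), (261,315)). The lever is back at rest (pin at (347,220)), the needle is still at its peak, and the look-alikes and other things are unmoved. Handing in.

```bash
python3 -c "
from plant import bot
print(bot.close_job())"
```

```text
the job is handed in; nothing more can be done
None
```

The job is handed in (no verdict came back): needle held at its 2.45 rad peak, the yellow, green and blue pucks closed up against the orange stop (no red-capped puck was seen), and the lever swung to its stop and sprung back, in about 50 s of robot time; the yellow puck caught on the mouth wall at the first try and went in after I regripped it lower.

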